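Make up a spacer pack from the spring magazine and lock it in the clamp

ROBOT

A 6-joint arm with a two-finger parallel gripper is mounted at the origin on a cart in front of the work surface, level with it; the furniture and walls round the work are solid. World frame = base frame: x ahead of the robot, y to its left, z up, the work surface at z = 0. Lengths are in m, angles in rad, forces in N, time in s.
With the tool pointing down it reaches from about 0.25 to 0.725 m from the base axis. Payload 4 kg.
Tool frame: the origin (TCP) lies on the centre line of the jaws, within the pads' length; the fingertips stand 14 mm ahead of it and the grasp point (between the pads) lies 5 mm behind it; z points along the fingers, x is the direction in which the jaws open and shut, and the axes are right-handed (so a half turn about z gives the same grasp; the last joint's range is limited). The gripper opens to 85 mm and grips with 20 to 120 N. Pads are 22 mm wide; open, the fingers measure 114 mm over their backs; the gripper's body (76 mm by 85 mm) begins 54 mm behind the grasp point. The pads swing forward as they close: fully open they stand 13 mm farther back than shut.
Start: joints at [0, 0.241, 0.005, 1.335, 0, 1.571], TCP at [0.5, -0, 0.213] pointing down, gripper open.
Joint ranges: [-2.72, 2.72], [-1.05, 1.87], [-1.09, 1.28], [-1.99, 2.15], [-1.42, 1.44], [-3.14, 3.14]. Speed limits (rad/s): [2.79, 2.79, 3.14, 3.14, 3.14, 3.14].

INTERFACE

Orientations are given as a unit quaternion [x, y, z, w].
In Python, from workcell import bot gives the robot as it stands.
- The arm moves only by the tool play_rows, never from a script. Its argument "motion" is a list of rows, each an object with "fingers": the closure, from -1 (fully open) to 1 (shut), so that 0 is half open; "translation": the shift along the tool's x, y, z in cm, a list of three; "roll": the turn about the tool's z in degrees. A call has 1 to 20 rows; each row is the pose to reach, as a shift and turn from the pose commanded when the call began, along the tool's axes at that moment; what a row does not reach only later rows make up. A row lasts 1/12 s, in which the tool goes at most 41.7 mm and 7.16 degrees, less where a joint would pass 70% of its speed; a pose out of reach is approached as far as the arm can. A call with a gripper value outside its range is refused whole. The fingers move at their own pace and stop on an object; the grip force is fixed at half the most. Time passes only in rows, so rows that repeat a pose let the fingers close. It gives the time, the measured TCP pose, the force and the opening at its end, in the units of the state.
- bot.get_obs(): the state, without advancing time (a new reading comes with each control period).
- bot.camera(name): name is "scene" or "side" or "wrist"; returns a dict with "pixels" (400x640x3 uint8, red, green, blue), "intrinsics" (3x3 intrinsics, pixels), "k1" (the pictures are not rectified: a ray, as slopes to the right and down, at radius r is drawn at 1 + k1 r^2 times it, then the intrinsics apply), "world_to_cam" (4x4, takes a point from world to camera coordinates). Camera axes: x right, y down, z forward; pixel columns grow to the right and rows downward; lengths in m; the calibration is good to about 2 mm. A picture is of the moment at which its call begins. There is no depth.
- bot.job_done(): hands the job in, once; it reports no verdict.
The state is a dict: "clock": time; "joint_pos": joint angles; "joint_vel": joint speeds; "tau": joint torques, N m; "eef_pos": TCP position; "tool_rot": TCP orientation; "ft_force": force on the tool from outside, world axes, zero at the start; "ft_torque": the same for the moment, N m; "grip_width": finger opening in m.
Only numpy, scipy, OpenCV 4.12 (cv2) and the standard library are available. Lean on these libraries where they do the work, as an engineer would, in place of code of your own. Each camera call takes 0.05 s, during which the arm holds its last target. There are 200 camera calls.

TASK

Make up the spacer pack: take every aluminium spacer plate from the spring magazine, and any that lie loose on the bench behind the clamp, and pile them flat in the nest of the pack clamp, then lift the steel cap off the turntable and lay it, grip rib up, on top of the pile. Then tighten the clamp's thumbscrew (clockwise) until its drag clutch slips, and stop at that first slip, less than an eighth of a turn past it. Leave the flange, the tape measure and the torch where they are.

Things in the scene. Friction and masses are not known exactly. Their poses are not given: they have to be found in the camera images.
- plate_0: One of 4 or 5 identical bare aluminium spacer plates, 140 (own x) x 50 (own y) x 15 (own z) mm, 0.28 kg, a dark bolt hole near each end; at first one of the three in the magazine. Origin at the plate's centre; either face may be up.
- plate_1: One of 4 or 5 identical bare aluminium spacer plates, 140 (own x) x 50 (own y) x 15 (own z) mm, 0.28 kg, a dark bolt hole near each end; at first one of the three in the magazine. Origin at the plate's centre; either face may be up.
- plate_2: One of 4 or 5 identical bare aluminium spacer plates, 140 (own x) x 50 (own y) x 15 (own z) mm, 0.28 kg, a dark bolt hole near each end; at first one of the three in the magazine. Origin at the plate's centre; either face may be up.
- plate_3: One of 4 or 5 identical bare aluminium spacer plates, 140 (own x) x 50 (own y) x 15 (own z) mm, 0.28 kg, a dark bolt hole near each end; a loose one, at first lying on the bench behind the clamp; one of the two loose ones may be absent. Origin at the plate's centre; either face may be up.
- plate_4: One of 4 or 5 identical bare aluminium spacer plates, 140 (own x) x 50 (own y) x 15 (own z) mm, 0.28 kg, a dark bolt hole near each end; a loose one, at first lying on the bench behind the clamp; one of the two loose ones may be absent. Origin at the plate's centre; either face may be up.
- magazine: Spring magazine, fixed: base 190 (own x, along the plates) x 110 mm; four steel corner angles 85 mm high hold the plate ends with 3 mm play, long sides open for 114 mm. The soft sprung follower (183 N/m) keeps the top plate's upper face about 93 mm above the bench, 8 mm over the angles: lift one off and the next rises 15 mm to the same place. Origin: centre of the underside.
- clamp: Pack clamp, fixed: base 310 x 96 x 10 mm. Nest at the origin between two upright channels 100 mm high, open at mid length: end stop (face at own x -76 mm) and jaw (face at +79 mm less 3 mm per rad of screw); lips leave plates 5 mm play each way in own y. Plates lie along own x. Green housing at own x +150 mm, 80 mm high, carries the thumbscrew. Origin on the bench under the nest's centre, z up.
- nest (a point): Centre of the nest's floor, 10 mm above the bench; axes as clamp.
- cap: Dark steel cap: plate 140 (own x) x 50 (own y) x 12 mm with a grip rib along own x in the middle of its top, 70 long x 18 wide x 28 mm high (top 40 mm above the underside). 0.35 kg. Origin at the centre of the underside, own z up. At first on the turntable.
- turntable: Turntable fixed to the bench, a steel disc 220 mm across, top 44 mm above the bench, which spins freely at a touch. Origin at the centre of the foot, on the axis.
- thumb_grip (a point): Thumbscrew grip: middle of a black upright bar 54 long (own x) x 16 wide (own y) x 28 mm high (14 mm above and below this point), turning on a vertical axis at own x +150 mm of the clamp, this point 114 mm above the bench. Own x points to the white mark on the bar's top; the frame turns with the bar. Tighten clockwise seen from above.
- screw (a joint): Angle of the screw under the clutch, rad, grows as it is tightened clockwise; starts at 0 to 0.9 and comes to a hard stop at 3.0, jaw home, leaving the plates 6 mm of play lengthwise. Turns easily (0.03 N m). Turning back loosens it.
- clutch (a joint): How far the thumb bar has slipped past the screw, rad, 0 at first. The clutch carries the screw along until the screw stops, then slips smoothly at 0.18 N m, clockwise only. Past 0.1 it has slipped; it must not pass 0.8 (an eighth of a turn). The bar's total turn is screw + clutch.
- flange: Cast hub flange, 110 mm across, 30 mm high, bystander. Origin at its underside.
- tape_measure: Yellow tape measure, 36 x 82 x 66 mm, bystander. Origin at its underside.
- torch: Black torch lying down, 48 x 164 x 49 mm, bystander. Origin at its underside.
Things that resemble listed ones, but are neither listed nor needed, are in the scene too. Leave any blue look-alike of the cap alone.

How it is judged:
On the way, in this order (a step that is already met when the one before it is completed fails the run):
1. every plate lies flat in the nest, let go (horizontal distance between each of plate_0, plate_1, plate_2, plate_3, plate_4 and nest below 0.018 m and angle between the z axis of each of plate_0, plate_1, plate_2, plate_3, plate_4 and the z axis of clamp, either way round below 0.08 rad and angle between the x axis of each of plate_0, plate_1, plate_2, plate_3, plate_4 and the x axis of clamp, either way round below 0.12 rad and height (world z) of plate_0 between 0.008 and 0.105 m and height (world z) of plate_1 between 0.008 and 0.105 m and height (world z) of plate_2 between 0.008 and 0.105 m and height (world z) of plate_3 between 0.008 and 0.105 m and height (world z) of plate_4 between 0.008 and 0.105 m and linear speed of each of plate_0, plate_1, plate_2, plate_3, plate_4 below 0.02 m/s and contact force between each of plate_0, plate_1, plate_2, plate_3, plate_4 and the fingers below 0.2 N), for 0.2 s.
2. the cap lies on top of the plates in the nest, let go (horizontal distance between cap and nest below 0.018 m and angle between the z axis of cap and the z axis of clamp, either way round below 0.08 rad and angle between the x axis of cap and the x axis of clamp, either way round below 0.12 rad and height (world z) of cap between 0.008 and 0.105 m and angle between cap's own z axis and vertical below 0.08 rad and z of each of plate_0, plate_1, plate_2, plate_3, plate_4 in the frame of cap below -0.005 m and linear speed of cap below 0.02 m/s and contact force between cap and the fingers below 0.2 N), for 0.2 s.
3. the thumbscrew is tightened home and its clutch has slipped (value of joint screw above 2.85 rad and value of joint clutch above 0.1 rad), for 0.1 s.
At the end, for the whole second after the job is handed in: All plates lie flat and lengthwise in the nest (centres within 15 mm, 0.08 rad of level, 0.12 rad of its direction), the cap rib up on top of them within the same limits, all at rest and let go; the screw is home (over 2.85 rad), its clutch slipped by 0.1 to 0.85 rad (all of step 3 and horizontal distance between each of plate_0, plate_1, plate_2, plate_3, plate_4, cap and nest below 0.015 m and angle between the z axis of each of plate_0, plate_1, plate_2, plate_3, plate_4, cap and the z axis of clamp, either way round below 0.08 rad and angle between the x axis of each of plate_0, plate_1, plate_2, plate_3, plate_4, cap and the x axis of clamp, either way round below 0.12 rad and height (world z) of plate_0 between 0.008 and 0.105 m and height (world z) of plate_1 between 0.008 and 0.105 m and height (world z) of plate_2 between 0.008 and 0.105 m and height (world z) of plate_3 between 0.008 and 0.105 m and height (world z) of plate_4 between 0.008 and 0.105 m and height (world z) of cap between 0.008 and 0.105 m and angle between cap's own z axis and vertical below 0.08 rad and z of each of plate_0, plate_1, plate_2, plate_3, plate_4 in the frame of cap below -0.005 m and linear speed of each of plate_0, plate_1, plate_2, plate_3, plate_4, cap below 0.02 m/s and contact force between each of plate_0, plate_1, plate_2, plate_3, plate_4, cap and the fingers below 0.2 N and value of joint clutch below 0.85 rad); the robot touches nothing.
It fails at once if the clutch is driven more than an eighth of a turn past its first slip (value of joint clutch above 0.85 rad).
It fails at once if a bystander (flange, tape measure, torch) is moved more than 40 mm (distance of any of flange, tape_measure, torch from where it was at the start of the episode above 0.04 m).
Of plate_3, plate_4 only 1 to 2 are there at a start; the rules pass over those that are not, and their reading is None.
At some moment in a run one of cap, plate_3, plate_4 may be knocked a few centimetres aside while the robot is not near it.
Once in a run the grip may slacken for a moment while it holds something.
It also fails if it takes over 210 s, if anything falls off the work surface, if the arm or the gripper's body presses on something with over 40 N, if the wrist force passes 120 N, or if a joint passes its speed limit or range.

## Working session

There is one attempt and no reset: what is moved stays moved. The work goes in short steps, Python scripts to look and compute and a tool call to move; the robot and the scene stay as the last step left them, time stands still between calls to the robot, and variables do not carry over. Pictures are saved under pics/ and viewed, about 12 in all and at most 16, crops included, and the job is handed in when it is done.

Besides the shell and the picture viewer there is one more tool, called after "Request:" in YAML: its name, and indented under it one key for each argument. play_rows: Moves the arm, as the interface text tells. Its arguments: {"type":"object","properties":{"motion":{"type":"array","items":{"type":"object","properties":{"fingers":{"type":"number"},"translation":{"type":"array","items":{"type":"number"}},"roll":{"type":"number"}}}}},"required":["motion"]}

```bash
mkdir -p pics; ls; cat > h.py <<'E'
import numpy as np, cv2
from workcell import bot
from scipy.spatial.transform import Rotation as R
def shot(n,f):
    c=bot.camera(n); cv2.imwrite(f'pics/{f}.png',c['pixels'][:,:,::-1])
    np.savez(f'pics/{f}.npz',K=c['intrinsics'],k1=c['k1'],T=c['world_to_cam'],p=c['pixels']); return c
def load(f): 
    d=np.load(f'pics/{f}.npz'); return dict(intrinsics=d['K'],k1=float(d['k1']),world_to_cam=d['T'],pixels=d['p'])
def ray(c,u,v):
    K=c['intrinsics']; d=np.array([(u-K[0,2])/K[0,0],(v-K[1,2])/K[1,1]]); s=d.copy()
    for _ in range(20): s=d/(1+c['k1']*(s@s))
    T=c['world_to_cam']; return -T[:3,:3].T@T[:3,3], T[:3,:3].T@np.array([s[0],s[1],1])
def pt(c,u,v,z):
    o,d=ray(c,u,v); return (o+d*(z-o[2])/d[2])[:2]
def proj(c,p):
    T=c['world_to_cam']; q=T[:3,:3]@np.array(p)+T[:3,3]; s=q[:2]/q[2]; s=s*(1+c['k1']*(s@s)); K=c['intrinsics']
    return np.array([K[0,0]*s[0]+K[0,2],K[1,1]*s[1]+K[1,2]])
E
python3 - <<'E'
from h import *
for n in ['scene','side','wrist']:
    c=shot(n,n+'0'); T=c['world_to_cam']; print(n,-T[:3,:3].T@T[:3,3],T[2,:3])
o=bot.get_obs(); print(o)
E
```

```text
pics
scene [ 0.00642481 -0.91249528  0.75409548] [ 0.45803457  0.70884842 -0.53641239]
side [0.21070046 0.84245075 0.78047011] [ 0.30163211 -0.75875398 -0.57733047]
wrist [0.49847212 0.07848726 0.3727311 ] [-0.00135866 -0.30377137 -0.95274399]
{'clock': 0.15, 'joint_pos': array([-1.86165056e-05,  2.41234420e-01,  4.04704921e-03,  1.33515908e+00,
        1.08449736e-05,  1.57082496e+00]), 'joint_vel': array([ 2.47555397e-04, -1.85237072e-03,  9.72253595e-04,  1.49939112e-04,
       -1.92443157e-05, -7.09812929e-04]), 'tau': array([-1.62746033e-03, -3.72633219e+01,  2.52638429e+01,  1.23480460e-02,
       -1.30651040e-05,  1.49362950e-05]), 'eef_pos': array([ 4.99514929e-01, -5.80497197e-06,  2.11925311e-01]), 'tool_rot': array([ 9.99999699e-01, -2.36267570e-05, -7.75062780e-04, -5.41860514e-06]), 'ft_force': array([ 0.79339239, -1.14243185, -0.07833779]), 'ft_torque': array([-0.0546718 , -0.00339199, -0.00413199]), 'grip_width': 0.08558060773978023}
```

View pics/scene0.png

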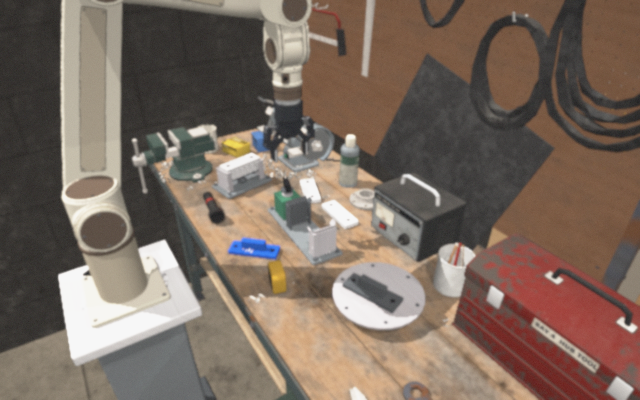

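View pics/side0.png

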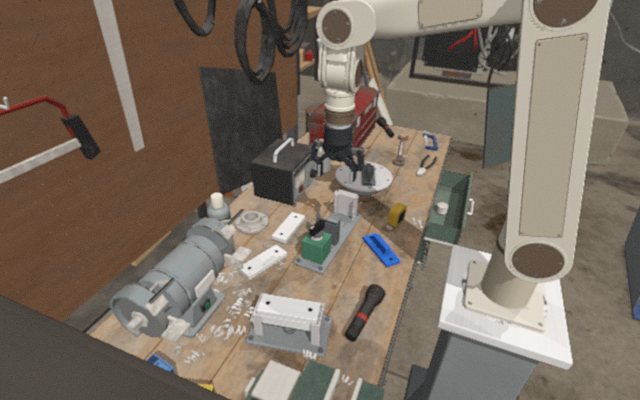

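Side view: magazine (290,320), loose plates (289,228) and (264,262), clamp with green housing (316,248), nest at about (335,228), dark cap on turntable (368,175), torch (366,310). Scene view: dark cap (375,292) and the blue look-alike (253,248). Could be taken for the cap: the blue one (scene 253,248; side 381,249). Could be taken for loose plates: the flange (250,222 side) and the magazine's top plate. Next, a close crop for corners.

```bash
python3 - <<'E'
import cv2,numpy as np
a=cv2.imread('pics/side0.png'); b=cv2.imread('pics/scene0.png')
x=cv2.resize(a[150:350,230:430],None,fx=4,fy=4,interpolation=cv2.INTER_CUBIC)[:, :800]
cv2.imwrite('pics/c1.png',x[:800:1][:,:][0:800]); 
x=cv2.resize(a[160:360,235:415],(540,600),interpolation=cv2.INTER_CUBIC); cv2.imwrite('pics/c1.png',x)
y=cv2.resize(b[130:340,200:440],(686,600),interpolation=cv2.INTER_CUBIC); cv2.imwrite('pics/c2.png',y)
E
```

```text
(no output)
```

View pics/c1.png

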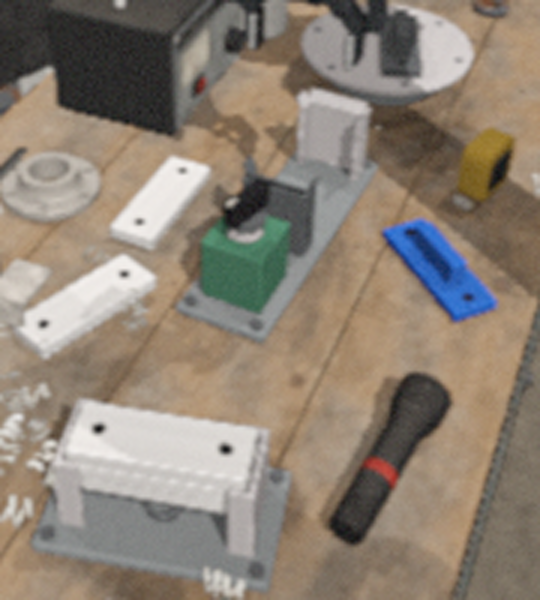

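View pics/c2.png

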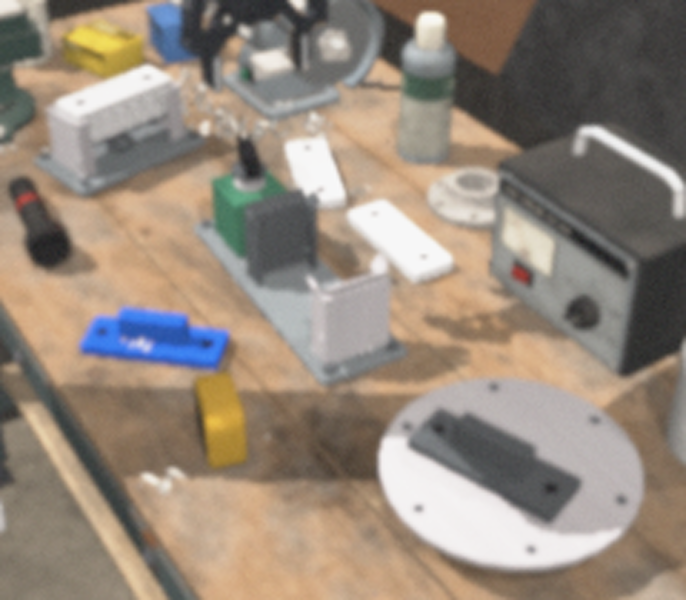

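```bash
python3 - <<'E'
from h import *
A=load('side0');B=load('scene0')
s=lambda u,v,z:pt(A,235+u/3,160+v/3,z)
c=lambda u,v,z:pt(B,200+u/2.857,130+v/2.857,z)
def pair(n,p,q): print(n,'mid',((p+q)/2).round(4),'ang',np.degrees(np.arctan2(*(q-p)[::-1])).round(1),'len',np.linalg.norm(q-p).round(4))
pair('A side',s(183,171,.015),s(140,221,.015)); pair('A ends',s(192,157+12,.015),s(130,232,.015))
pair('B side',s(124,274,.015),s(43,324,.015))
pair('A scene',c(377,213,.015),c(433,271,.015));pair('B scene',c(299,145,.015),c(326,200,.015))
pair('mag side',s(98,428,.093),s(225,449,.093)); pair('mag scene',c(82,102,.093),c(147,75,.093))
pair('cap scene',c(438,429,.056),c(551,489,.056))
pair('tt lr',c(378,470,.044),c(643,470,.044));pair('tt ud',c(510,378,.044),c(510,563,.044))
for n,p in dict(bolt1=s(190,300,.01),bolt2=s(257,325,.01),near1=s(180,308,.01),near2=s(262,338,.01),far=s(378,165,.01),sc_near=c(198,225,.01),sc_f1=c(325,377,.01),sc_f2=c(404,349,.01)).items(): print(n,p.round(4))
pair('hou top side',s(203,247,.08),s(290,240,.08))
for p in [(203,247),(250,262),(290,222)]: print(s(*p,.08).round(4))
print('flange',s(50,165,.03),'tape',s(487,165,.033),'torch',s(410,400,.02),s(350,520,.02))
E
```

```text
A side mid [ 0.6559 -0.0153] ang 87.6 len 0.098
A ends mid [ 0.6527 -0.0089] ang 84.0 len 0.1264
B side mid [0.6535 0.1603] ang 67.9 len 0.1
A scene mid [ 0.6575 -0.0329] ang -96.2 len 0.1274
B scene mid [0.6502 0.1497] ang -107.5 len 0.1347
mag side mid [0.4791 0.341 ] ang -168.2 len 0.1002
mag scene mid [0.4826 0.3381] ang 14.2 len 0.1004
cap scene mid [ 0.4988 -0.3821] ang -71.8 len 0.1108
tt lr mid [ 0.5111 -0.3922] ang -33.0 len 0.2205
tt ud mid [ 0.5162 -0.3847] ang -129.4 len 0.2166
bolt1 [0.5606 0.1166]
bolt2 [0.4872 0.122 ]
near1 [0.5648 0.1306]
near2 [0.4764 0.1359]
far [ 0.4568 -0.1714]
sc_near [0.4829 0.125 ]
sc_f1 [ 0.465  -0.1754]
sc_f2 [ 0.5526 -0.1816]
hou top side mid [0.512  0.0912] ang -149.3 len 0.0836
[0.548  0.1126]
[0.4991 0.1142]
[0.4857 0.0448]
flange [0.7845869  0.00330082] tape [ 0.33750994 -0.19081961] torch [0.32484132 0.16262537] [0.33471405 0.30089012]
```

View pics/wrist0.png

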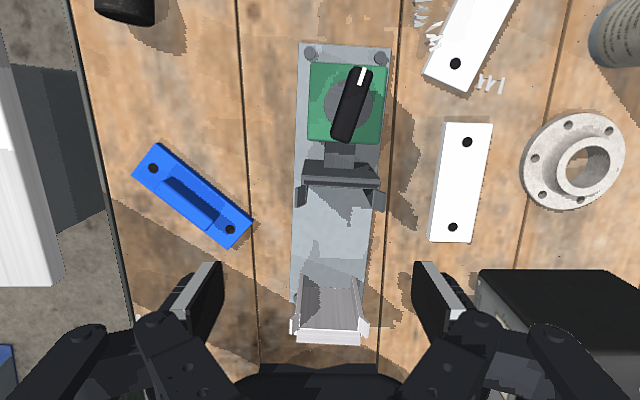

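Wrist view, looking straight at the clamp: stop at (330,315), jaw (340,182), thumb bar (352,105) with its white mark at (363,75), plate A holes (467,142)/(453,227), and B's hole (455,63).

```bash
python3 - <<'E'
from h import *
c=load('wrist0')
for n,u,v,z in [('base tl',299,43,.01),('base tr',391,47,.01),('bolt l',310,53,.01),('bolt r',380,55,.01),('green l',307,66,.08),('green r',387,68,.08),('green bl',308,141,.08),('green br',385,144,.08),('bar',352,105,.128),('mark',363,77,.128),('base left low',292,270,.01),('base right low',371,280,.01),('baseR up',384,160,.01),('baseL up',297,160,.01),('stop outer l',297,341,.1),('stop outer r',361,344,.1),('lip l',292,322,.1),('lip r',368,327,.1),('jaw l',304,178,.1),('jaw r',379,184,.1),('A h1',467,142,.015),('A h2',453,227,.015),('A tl',445,123,.015),('A tr',492,124,.015),('A bl',430,240,.015),('A br',470,242,.015),('B h',455,63,.015)]:
    print(n,pt(c,u,v,z).round(4))
E
```

```text
base tl [0.4791 0.1315]
base tr [0.5727 0.1278]
bolt l [0.4902 0.1222]
bolt r [0.5619 0.1204]
green l [0.4892 0.1039]
green r [0.5562 0.1023]
green bl [0.4896 0.0418]
green br [0.5586 0.0392]
bar [0.5231 0.0737]
mark [0.5302 0.0926]
base left low [ 0.4661 -0.1281]
base right low [ 0.5663 -0.1421]
baseR up [0.5731 0.0119]
baseL up [0.4749 0.0118]
stop outer l [ 0.4774 -0.1584]
stop outer r [ 0.543 -0.162]
lip l [ 0.4728 -0.1354]
lip r [ 0.5492 -0.1411]
jaw l [0.4865 0.0127]
jaw r [0.5516 0.0074]
A h1 [0.6612 0.0327]
A h2 [ 0.6589 -0.0672]
A tl [0.6348 0.0529]
A tr [0.6852 0.0518]
A bl [ 0.6335 -0.0841]
A br [ 0.6817 -0.0866]
B h [0.6376 0.1122]
```

```bash
python3 - <<'E'
from h import *
c=load('side0')
for p in [(175,132),(58,100),(210,95)]: print(pt(c,235+p[0]/3,160+p[1]/3,0).round(3))
c=load('wrist0'); 
for z in (0,.1,.15,.2): print(z,pt(c,480,270,z).round(3))
E
```

```text
[ 0.705 -0.148]
[ 0.868 -0.152]
[ 0.699 -0.24 ]
0 [ 0.708 -0.133]
0.1 [ 0.652 -0.076]
0.15 [ 0.624 -0.048]
0.2 [ 0.595 -0.02 ]
```

Request:
play_rows:
  motion:
    - {"translation": [4, 0.5, 0], "roll": 1, "fingers": -0.4}
    - {"translation": [8, 1, 1], "roll": 1.3, "fingers": -0.4}
    - {"translation": [12, 1.7, 2], "roll": 1.3, "fingers": -0.4}
    - {"translation": [15.9, 1.7, 3], "roll": 1.3, "fingers": -0.4}
    - {"translation": [15.9, 1.7, 3], "roll": 1.3, "fingers": -0.4}
    - {"translation": [15.9, 1.7, 3], "roll": 1.3, "fingers": -0.4}
    - {"translation": [15.9, 1.7, 3], "roll": 1.3, "fingers": -0.4}

```text
clock: 0.73
eef_pos: [0.6582, -0.017, 0.1811]
tool_rot: [1.0, -0.011, -0.002, -0.0]
ft_force: [-0.3, -0.8, 0.7]
grip_width: 0.0599
```

Request:
play_rows:
  motion:
    - {"translation": [0, 0, 4], "roll": 0, "fingers": -0.4}
    - {"translation": [0, 0, 8], "roll": 0, "fingers": -0.4}
    - {"translation": [0, 0, 12], "roll": 0, "fingers": -0.4}
    - {"translation": [0, 0, 14.5], "roll": 0, "fingers": -0.4}
    - {"translation": [0, 0, 15.3], "roll": 0, "fingers": -0.4}
    - {"translation": [0, 0, 15.3], "roll": 0, "fingers": -0.4}

```text
clock: 1.23
eef_pos: [0.6567, -0.0168, 0.0293]
tool_rot: [1.0, -0.011, -0.001, -0.0]
ft_force: [-0.2, -0.5, 0.5]
grip_width: 0.0599
```

```bash
python3 - <<'E'
from h import *
shot('wrist','w1')
E
```

```text
(no output)
```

View pics/w1.png

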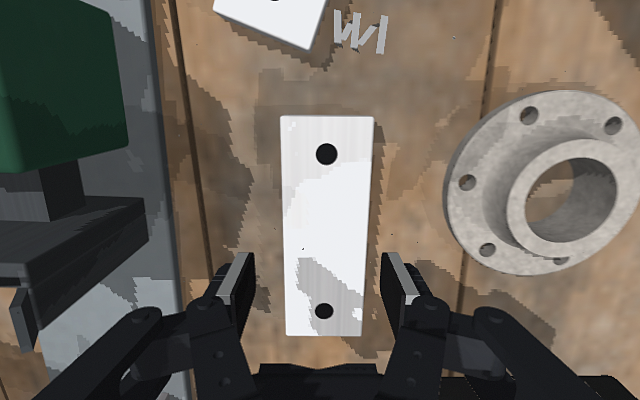

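```bash
python3 - <<'E'
from h import *
c=load('w1')
p,q=pt(c,326,154,.015),pt(c,324,311,.015); print(p,q,(p+q)/2, np.linalg.norm(p-q))
print('tcp px',proj(c,[.6567,-.0168,.0293]),proj(c,[.6567,-.0168,.015]),'tip', pt(c,243,275,.03),pt(c,400,275,.03))
E
```

```text
[0.66121284 0.03261947] [ 0.65860845 -0.06748019] [ 0.65991065 -0.01743036] 0.10013353244638266
tcp px [319.53302975 248.56384767] [319.44988012 237.8115131 ] tip [ 0.6135639  -0.03186424] [ 0.70133893 -0.0335827 ]
```

Request:
play_rows:
  motion:
    - {"translation": [0.3, 0, 0.5], "roll": 0, "fingers": -0.4}
    - {"translation": [0.3, 0, 0.9], "roll": 0, "fingers": -0.4}
    - {"translation": [0.3, 0, 1.2], "roll": 0, "fingers": -0.4}
    - {"translation": [0.3, 0, 1.2], "roll": 0, "fingers": -0.4}

```text
clock: 1.62
eef_pos: [0.6624, -0.0171, 0.0182]
tool_rot: [1.0, -0.011, 0.001, -0.0]
ft_force: [0.2, 1.1, -1.0]
grip_width: 0.06
```

Request:
play_rows:
  motion:
    - {"translation": [-0.2, 0, 0.2], "roll": 0, "fingers": -0.4}
    - {"translation": [-0.2, 0, 0.4], "roll": 0, "fingers": -0.4}
    - {"translation": [-0.2, 0, 0.4], "roll": 0, "fingers": -0.4}

```text
clock: 1.87
eef_pos: [0.6595, -0.017, 0.0132]
tool_rot: [1.0, -0.011, -0.0, 0.0]
ft_force: [0.3, 0.5, -0.0]
grip_width: 0.06
```

Request:
play_rows:
  motion:
    - {"translation": [0, 0, 0], "fingers": 0}
    - {"translation": [0, 0, 0], "fingers": 0.3}
    - {"translation": [0, 0, 0], "fingers": 0.3}
    - {"translation": [0, 0, 0], "fingers": 0.3}
    - {"translation": [0, 0, -1], "fingers": 0.3}
    - {"translation": [0, 0, -4], "fingers": 0.3}
    - {"translation": [0, 0, -4], "fingers": 0.3}

```text
schema error: expected keys fingers, translation, roll
```

Request:
play_rows:
  motion:
    - {"translation": [0, 0, 0], "fingers": 0, "roll": 0}
    - {"translation": [0, 0, 0], "fingers": 0.3, "roll": 0}
    - {"translation": [0, 0, 0], "fingers": 0.3, "roll": 0}
    - {"translation": [0, 0, 0], "fingers": 0.3, "roll": 0}
    - {"translation": [0, 0, -1], "fingers": 0.3, "roll": 0}
    - {"translation": [0, 0, -4], "fingers": 0.3, "roll": 0}
    - {"translation": [0, 0, -4], "fingers": 0.3, "roll": 0}

```text
clock: 2.45
eef_pos: [0.6636, -0.0171, 0.0597]
tool_rot: [1.0, -0.011, 0.004, 0.0]
ft_force: [2.4, 0.1, 2.5]
grip_width: 0.03
```

```bash
python3 - <<'E'
from h import *
shot('wrist','w2')
E
```

```text
(no output)
```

View pics/w2.png

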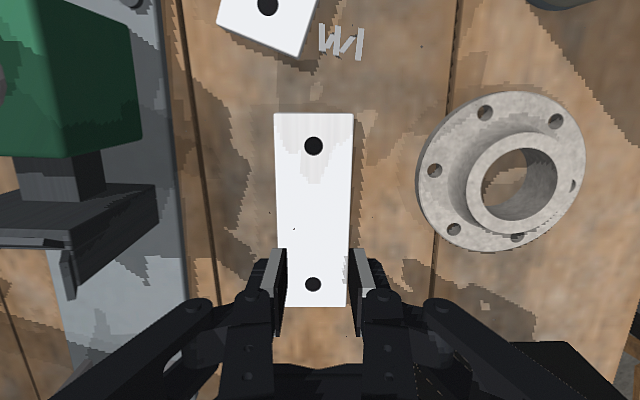

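Request:
play_rows:
  motion:
    - {"translation": [0, 0, 0], "fingers": -0.4, "roll": 0}
    - {"translation": [0, 0, 0], "fingers": -0.4, "roll": 0}
    - {"translation": [0, 0, 0], "fingers": -0.4, "roll": 0}
    - {"translation": [0, 0, 0], "fingers": -0.4, "roll": 0}
    - {"translation": [0, 0, 2.5], "fingers": -0.4, "roll": 0}
    - {"translation": [0, 0, 4.0], "fingers": -0.4, "roll": 0}
    - {"translation": [0, 0, 4.3], "fingers": -0.4, "roll": 0}
    - {"translation": [0, 0, 4.3], "fingers": -0.4, "roll": 0}

```text
clock: 3.17
eef_pos: [0.6581, -0.017, 0.0084]
tool_rot: [1.0, -0.011, -0.002, -0.0]
ft_force: [0.1, -0.4, 0.2]
grip_width: 0.0597
```

Request:
play_rows:
  motion:
    - {"translation": [0, 0, 0], "fingers": 0.3, "roll": 0}
    - {"translation": [0, 0, 0], "fingers": 0.3, "roll": 0}
    - {"translation": [0, 0, 0], "fingers": 0.3, "roll": 0}
    - {"translation": [0, 0, 0], "fingers": 0.3, "roll": 0}
    - {"translation": [0, 0, 0], "fingers": 0.3, "roll": 0}
    - {"translation": [0, 0, 0], "fingers": 0.3, "roll": 0}

```text
clock: 3.67
eef_pos: [0.6603, -0.017, 0.0112]
tool_rot: [1.0, -0.011, 0.0, -0.0]
ft_force: [-0.1, 0.2, 1.1]
grip_width: 0.0297
```

```bash
python3 - <<'E'
from h import *
a=shot('side','s3'); b=shot('wrist','w3'); shot('scene','sc3')
x=cv2.resize(cv2.imread('pics/s3.png')[150:300,230:380],(600,600),interpolation=cv2.INTER_CUBIC)
cv2.imwrite('pics/s3c.png',x); print(bot.get_obs()['eef_pos'])
E
```

```text
[ 0.66003584 -0.01702494  0.01074143]
```

View pics/s3c.png

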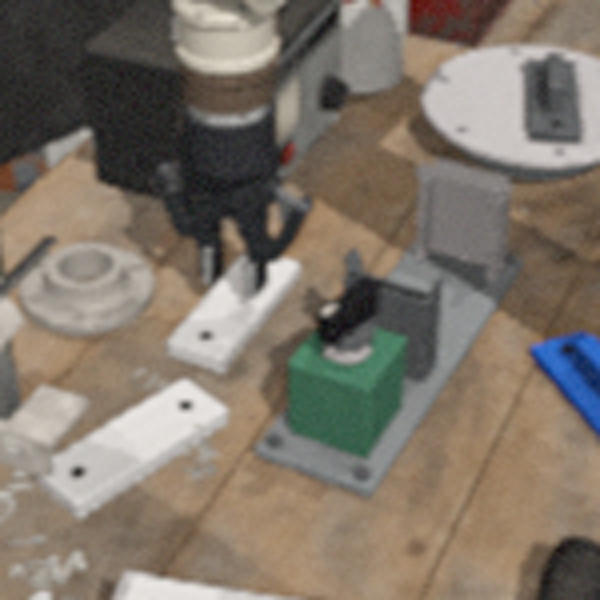

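View pics/w3.png

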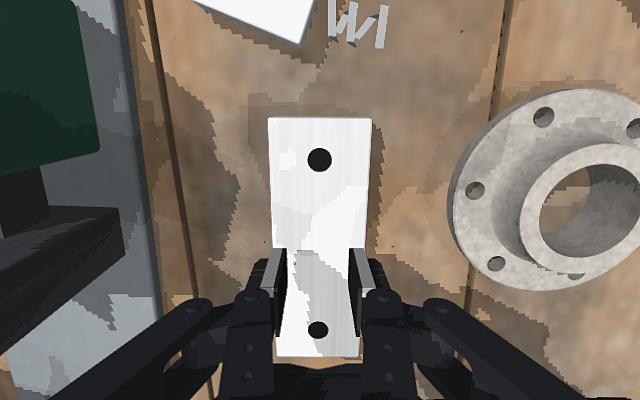

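```bash
python3 - <<'E'
from h import *
c=load('w3'); print(c['intrinsics'][0,0])
T=c['world_to_cam']; print(-T[:3,:3].T@T[:3,3])
for z in (.0,.01,.015,.02,.03,.04): print(z,pt(c,285,249,z),pt(c,350,249,z), pt(c,285,335,z))
for z in (.0,.01,.02): print('proj', proj(c,[.66,-.017,z]),proj(c,[.66,-.017+.011,z]))
E
```

```text
323.85173263914055
[0.66063717 0.06144131 0.17193472]
0.0 [ 0.64001477 -0.02219345] [ 0.67799697 -0.02302182] [ 0.63690448 -0.08272921]
0.01 [ 0.6412142  -0.01732911] [ 0.67698729 -0.01810931] [ 0.63828481 -0.07434402]
0.015 [ 0.64181392 -0.01489695] [ 0.67648246 -0.01565305] [ 0.63897498 -0.07015143]
0.02 [ 0.64241363 -0.01246478] [ 0.67597762 -0.01319679] [ 0.63966514 -0.06595883]
0.03 [ 0.64361306 -0.00760045] [ 0.67496795 -0.00828428] [ 0.64104547 -0.05757364]
0.04 [ 0.6448125  -0.00273612] [ 0.67395827 -0.00337177] [ 0.64242581 -0.04918845]
proj [319.01099045 240.16990229] [318.62478807 222.4573058 ]
proj [319.10940645 247.77475571] [318.70396245 229.23926533]
proj [319.21898522 256.24104638] [318.79228771 236.80418422]
```

Request:
play_rows:
  motion:
    - {"translation": [0, 0, -0.5], "fingers": -0.4, "roll": 0}
    - {"translation": [0, 0, -0.5], "fingers": -0.4, "roll": 0}
    - {"translation": [0, 0, -0.5], "fingers": -0.4, "roll": 0}
    - {"translation": [0, 0, 0.2], "fingers": -0.4, "roll": 0}
    - {"translation": [0, 0, 0.4], "fingers": -0.4, "roll": 0}
    - {"translation": [0, 0, 0.4], "fingers": -0.4, "roll": 0}

```text
clock: 4.32
eef_pos: [0.6589, -0.017, 0.0052]
tool_rot: [1.0, -0.011, -0.001, -0.0]
ft_force: [-0.4, 0.1, -0.9]
grip_width: 0.0598
```

Request:
play_rows:
  motion:
    - {"translation": [0, 0, 0.2], "fingers": -0.4, "roll": 0}
    - {"translation": [0, 0, 0.4], "fingers": -0.4, "roll": 0}
    - {"translation": [0, 0, 0.4], "fingers": -0.4, "roll": 0}

```text
clock: 4.57
eef_pos: [0.6596, -0.017, 0.002]
tool_rot: [1.0, -0.011, -0.0, -0.0]
ft_force: [-0.8, 0.4, 0.6]
grip_width: 0.0596
```

Request:
play_rows:
  motion:
    - {"translation": [0, 0, 0.3], "fingers": -0.4, "roll": 0}
    - {"translation": [0, 0, 0.6], "fingers": -0.4, "roll": 0}
    - {"translation": [0, 0, 0.9], "fingers": -0.4, "roll": 0}
    - {"translation": [0, 0, 0.9], "fingers": -0.4, "roll": 0}

```text
clock: 4.9
eef_pos: [0.6593, -0.017, -0.0074]
tool_rot: [1.0, -0.011, -0.001, -0.0]
ft_force: [-0.7, -0.9, 0.4]
grip_width: 0.0595
```

Request:
play_rows:
  motion:
    - {"translation": [0, 0, 0.3], "fingers": -0.4, "roll": 0}
    - {"translation": [0, 0, 0.5], "fingers": -0.4, "roll": 0}
    - {"translation": [0, 0, 0.5], "fingers": -0.4, "roll": 0}
    - {"translation": [0, 0, 0.5], "fingers": -0.4, "roll": 0}

```text
clock: 5.23
eef_pos: [0.6599, -0.017, -0.0116]
tool_rot: [1.0, -0.011, -0.0, -0.0]
ft_force: [0.3, -0.7, -0.1]
grip_width: 0.0593
```

Request:
play_rows:
  motion:
    - {"translation": [0, 0, 0.2], "fingers": -0.4, "roll": 0}
    - {"translation": [0, 0, 0.4], "fingers": -0.4, "roll": 0}
    - {"translation": [0, 0, 0.4], "fingers": -0.4, "roll": 0}
    - {"translation": [0, 0, 0.4], "fingers": -0.4, "roll": 0}

```text
clock: 5.57
eef_pos: [0.6598, -0.017, -0.0156]
tool_rot: [1.0, -0.011, -0.0, 0.0]
ft_force: [-0.0, -0.3, 0.9]
grip_width: 0.0598
```

Request:
play_rows:
  motion:
    - {"translation": [0, 0, 0.2], "fingers": -0.4, "roll": 0}
    - {"translation": [0, 0, 0.4], "fingers": -0.4, "roll": 0}
    - {"translation": [0, 0, 0.4], "fingers": -0.4, "roll": 0}
    - {"translation": [0, 0, 0.4], "fingers": -0.4, "roll": 0}

```text
clock: 5.9
eef_pos: [0.6598, -0.017, -0.0197]
tool_rot: [1.0, -0.011, -0.0, -0.0]
ft_force: [-0.5, -0.2, 0.4]
grip_width: 0.0599
```

Close here and see the width.

Request:
play_rows:
  motion:
    - {"translation": [0, 0, 0], "fingers": 0.3, "roll": 0}
    - {"translation": [0, 0, 0], "fingers": 0.3, "roll": 0}
    - {"translation": [0, 0, 0], "fingers": 0.3, "roll": 0}
    - {"translation": [0, 0, 0], "fingers": 0.3, "roll": 0}
    - {"translation": [0, 0, 0], "fingers": 0.3, "roll": 0}

```text
clock: 6.32
eef_pos: [0.6604, -0.0171, -0.0189]
tool_rot: [1.0, -0.011, 0.0, 0.0]
ft_force: [-0.4, 0.1, 2.7]
grip_width: 0.0484
```

```bash
cat >> h.py <<'E'
def go(x,y,z,yaw):
    "yaw: world angle (deg) of tool x; prints tool-frame delta cm and roll deg"
    o=bot.get_obs(); r=R.from_quat(o['tool_rot']); d=r.inv().apply(np.array([x,y,z])-o['eef_pos'])*100
    X=r.apply([1,0,0]); y0=np.degrees(np.arctan2(X[1],X[0])); print('pos',o['eef_pos'].round(4),'yaw',y0.round(2),'w',round(o['grip_width'],4),'t',o['clock'],'delta',d.round(2),'roll',round(-(yaw-y0),2),'q6',o['joint_pos'][5].round(2))
E
python3 - <<'E'
from h import *
go(.515,-.0755,.126,-3.1)
E
```

```text
pos [ 0.6604 -0.0171 -0.0189] yaw -1.31 w 0.0484 t 6.3167 delta [-14.39   6.17 -14.51] roll 1.79 q6 1.57
```

Request:
play_rows:
  motion:
    - {"translation": [0, 0, -3], "fingers": 0.3, "roll": 0}
    - {"translation": [0, 0, -7], "fingers": 0.3, "roll": 0}
    - {"translation": [0, 0, -11], "fingers": 0.3, "roll": 0}
    - {"translation": [0, 0, -14.5], "fingers": 0.3, "roll": 0}
    - {"translation": [-1, 3, -14.5], "fingers": 0.3, "roll": 1}
    - {"translation": [-4, 6.2, -14.5], "fingers": 0.3, "roll": 1.8}
    - {"translation": [-8, 6.2, -14.5], "fingers": 0.3, "roll": 1.8}
    - {"translation": [-12, 6.2, -14.5], "fingers": 0.3, "roll": 1.8}
    - {"translation": [-14.4, 6.2, -14.5], "fingers": 0.3, "roll": 1.8}
    - {"translation": [-14.4, 6.2, -14.5], "fingers": 0.3, "roll": 1.8}
    - {"translation": [-14.4, 6.2, -14.5], "fingers": 0.3, "roll": 1.8}
    - {"translation": [-14.4, 6.2, -14.5], "fingers": 0.3, "roll": 1.8}

```text
clock: 7.32
eef_pos: [0.5152, -0.0758, 0.1256]
tool_rot: [1.0, -0.027, 0.0, 0.0]
ft_force: [0.7, -0.2, -2.3]
grip_width: 0.0484
```

```bash
python3 - <<'E'
from h import *
go(.515,-.0755,.126,-3.1)
shot('wrist','w4'); shot('side','s4')
E
```

```text
pos [ 0.5152 -0.0758  0.1256] yaw -3.1 w 0.0484 t 7.3167 delta [-0.02 -0.03 -0.04] roll -0.0 q6 1.48
```

View pics/w4.png

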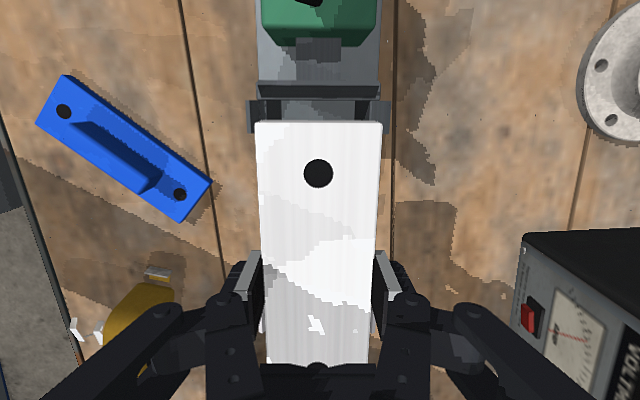

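```bash
python3 - <<'E'
from h import *
c=load('w4')
for z in (.145,.15,.155,.16): 
    a,b=pt(c,254,122,z),pt(c,383,122,z); print(z,np.linalg.norm(a-b).round(4),((a+b)/2).round(4),pt(c,318,173,z).round(4))
for z in (.1,.11):
    print(z,[pt(c,*p,z).round(4) for p in [(248,101),(390,101),(246,132),(390,132),(257,97),(380,97),(262,83),(377,83)]])
print([pt(c,*p,.08).round(4) for p in [(262,40),(377,45)]])
E
```

```text
0.145 0.0548 [ 0.5182 -0.0072] [ 0.5168 -0.0293]
0.15 0.0529 [ 0.5182 -0.0068] [ 0.5168 -0.0281]
0.155 0.051 [ 0.5182 -0.0065] [ 0.5169 -0.027 ]
0.16 0.049 [ 0.5182 -0.0061] [ 0.5169 -0.0259]
0.1 [array([0.4801, 0.003 ]), array([ 0.558 , -0.0012]), array([ 0.477 , -0.0136]), array([ 0.5583, -0.0179]), array([0.4853, 0.0048]), array([0.5525, 0.0012]), array([0.4888, 0.0118]), array([0.5509, 0.0085])]
0.11 [array([0.4821, 0.003 ]), array([ 0.5559, -0.001 ]), array([ 0.4792, -0.0127]), array([ 0.5561, -0.0168]), array([0.487 , 0.0047]), array([0.5507, 0.0013]), array([0.4903, 0.0113]), array([0.5491, 0.0082])]
[array([0.4881, 0.0359]), array([0.5543, 0.0298])]
```

Request:
play_rows:
  motion:
    - {"translation": [0, 0, 3], "fingers": 0.3, "roll": 0}
    - {"translation": [0, 0, 6], "fingers": 0.3, "roll": 0}
    - {"translation": [0, 0, 9], "fingers": 0.3, "roll": 0}
    - {"translation": [0, 0, 11.5], "fingers": 0.3, "roll": 0}
    - {"translation": [0, 0, 12.5], "fingers": 0.3, "roll": 0}
    - {"translation": [0, 0, 12.8], "fingers": 0.3, "roll": 0}
    - {"translation": [0, 0, 12.8], "fingers": 0.3, "roll": 0}
    - {"translation": [0, 0, 12.8], "fingers": 0.3, "roll": 0}

```text
clock: 8.08
eef_pos: [0.5164, -0.0759, -0.0012]
tool_rot: [1.0, -0.027, 0.001, 0.0]
ft_force: [0.6, -0.4, -2.4]
grip_width: 0.0483
```

Request:
play_rows:
  motion:
    - {"translation": [0, 0, 0.2], "fingers": 0.3, "roll": 0}
    - {"translation": [0, 0, 0.3], "fingers": 0.3, "roll": 0}
    - {"translation": [0, 0, 0.3], "fingers": 0.3, "roll": 0}

```text
clock: 8.33
eef_pos: [0.5155, -0.0759, -0.0044]
tool_rot: [1.0, -0.027, 0.001, 0.0]
ft_force: [0.6, 0.1, -3.2]
grip_width: 0.0483
```

Request:
play_rows:
  motion:
    - {"translation": [0, 0, 0.2], "fingers": 0.3, "roll": 0}
    - {"translation": [0, 0, 0.2], "fingers": 0.3, "roll": 0}
    - {"translation": [0, 0, 0.2], "fingers": 0.3, "roll": 0}

```text
clock: 8.58
eef_pos: [0.5146, -0.0757, -0.0073]
tool_rot: [1.0, -0.027, 0.0, 0.0]
ft_force: [0.0, 0.6, -2.2]
grip_width: 0.0485
```

Request:
play_rows:
  motion:
    - {"translation": [0, 0, 0.2], "fingers": 0.3, "roll": 0}
    - {"translation": [0, 0, 0.2], "fingers": 0.3, "roll": 0}
    - {"translation": [0, 0, 0.2], "fingers": 0.3, "roll": 0}

```text
clock: 8.83
eef_pos: [0.515, -0.0758, -0.009]
tool_rot: [1.0, -0.027, 0.0, 0.0]
ft_force: [-0.1, -0.3, 2.1]
grip_width: 0.0483
```

Request:
play_rows:
  motion:
    - {"translation": [0, 0, 0], "fingers": -0.3, "roll": 0}
    - {"translation": [0, 0, 0], "fingers": -0.4, "roll": 0}
    - {"translation": [0, 0, 0], "fingers": -0.4, "roll": 0}
    - {"translation": [0, 0, -3], "fingers": -0.4, "roll": 0}
    - {"translation": [0, 0, -7], "fingers": -0.4, "roll": 0}
    - {"translation": [0, 0, -11], "fingers": -0.4, "roll": 0}
    - {"translation": [0, 0, -14], "fingers": -0.4, "roll": 0}
    - {"translation": [0, 0, -14], "fingers": -0.4, "roll": 0}
    - {"translation": [0, 0, -14], "fingers": -0.4, "roll": 0}

```text
clock: 9.58
eef_pos: [0.5166, -0.076, 0.133]
tool_rot: [1.0, -0.027, 0.003, 0.0]
ft_force: [-0.5, 0.7, -0.5]
grip_width: 0.0598
```

```bash
python3 - <<'E'
from h import *
go(.655,.16,.09,-22)
shot('wrist','w5')
E
```

```text
pos [ 0.5166 -0.076   0.133 ] yaw -3.1 w 0.0598 t 9.5833 delta [ 12.52 -24.32   4.36] roll 18.9 q6 1.48
```

View pics/w5.png

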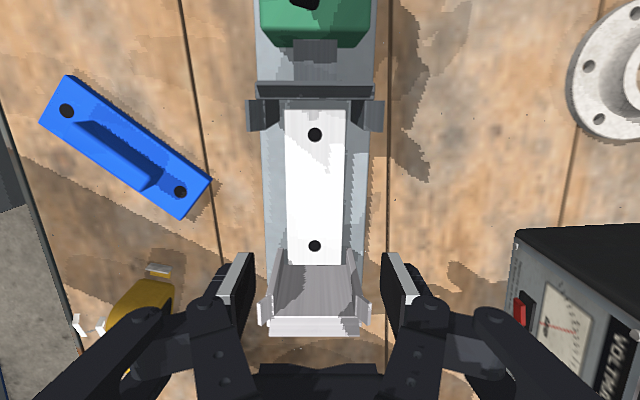

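Plate A sits in the nest (holes at (315,134) and (315,245)), clear of the stop and jaw. On to plate B.

Request:
play_rows:
  motion:
    - {"translation": [4, 0, 0], "fingers": -0.4, "roll": 0}
    - {"translation": [8, 0, 0], "fingers": -0.4, "roll": 0}
    - {"translation": [12.5, 0, 0], "fingers": -0.4, "roll": 0}
    - {"translation": [12.5, -4, 0], "fingers": -0.4, "roll": 3}
    - {"translation": [12.5, -8, 0], "fingers": -0.4, "roll": 6}
    - {"translation": [12.5, -12, 0], "fingers": -0.4, "roll": 10}
    - {"translation": [12.5, -16, 1], "fingers": -0.4, "roll": 14}
    - {"translation": [12.5, -20, 3], "fingers": -0.4, "roll": 18.9}
    - {"translation": [12.5, -24.3, 4.4], "fingers": -0.4, "roll": 18.9}
    - {"translation": [12.5, -24.3, 4.4], "fingers": -0.4, "roll": 18.9}
    - {"translation": [12.5, -24.3, 4.4], "fingers": -0.4, "roll": 18.9}
    - {"translation": [12.5, -24.3, 4.4], "fingers": -0.4, "roll": 18.9}

```text
clock: 10.63
eef_pos: [0.6511, 0.1599, 0.0842]
tool_rot: [0.982, -0.19, -0.002, 0.001]
ft_force: [-0.2, -0.4, -0.2]
grip_width: 0.0597
```

```bash
cat >> h.py <<'E'
def plate(c,near,z,zmask=None):
    "bright blob nearest a world point: min-area rect -> centre, axis deg, size"
    g=cv2.cvtColor(c['pixels'],cv2.COLOR_RGB2HSV); m=((g[:,:,2]>150)&(g[:,:,1]<40)).astype(np.uint8)
    m=cv2.morphologyEx(m,cv2.MORPH_OPEN,np.ones((5,5),np.uint8))
    cs,_=cv2.findContours(m,cv2.RETR_EXTERNAL,cv2.CHAIN_APPROX_NONE)
    for k in cs:
        if cv2.contourArea(k)<2000: continue
        w=np.array([pt(c,*p,z) for p in k[:,0,:]]); (a,b),(d,e),t=cv2.minAreaRect((w*1000).astype(np.float32))
        if d<e: t+=90
        print('blob',round(a,1),round(b,1),'long',round(max(d,e)),'short',round(min(d,e)),'axis',round(t%180,1),'px',k[:,0].min(0),k[:,0].max(0))
def dark(c,z,box=None,vmax=70,lo=40,hi=1500):
    g=c['pixels'].max(2); m=(g<vmax).astype(np.uint8)
    n,l,st,ce=cv2.connectedComponentsWithStats(m)
    for i in range(1,n):
        if lo<st[i,4]<hi and (box is None or (box[0]<ce[i][0]<box[2] and box[1]<ce[i][1]<box[3])): print('dark',ce[i].round(1),st[i],pt(c,*ce[i],z).round(4))
E
python3 - <<'E'
from h import *
c=shot('wrist','w6'); go(.655,.16,.09,-22)
plate(c,None,.015); dark(c,.015,(150,0,500,399),hi=1500)
E
```

```text
pos [0.652  0.159  0.0854] yaw -22.03 w 0.06 t 10.6833 delta [ 0.24 -0.2  -0.46] roll -0.03 q6 2.19
blob 656.5 158.3 long 139 short 50 axis 68.1 px [292 110] [363 287]
blob 800.0 227.4 long 48 short 37 axis 89.2 px [462   0] [532  77]
blob 712.5 271.9 long 81 short 53 axis 3.1 px [274   0] [416  83]
blob 637.2 277.0 long 89 short 66 axis 90.1 px [159   0] [304 138]
dark [437.2  11.4] [416   0  47  24 123] [0.7672 0.2524]
dark [477.5 219.3] [ 406   35  164  256 1219] [0.7585 0.1064]
dark [327.6 139.1] [320 132  16  16 198] [0.6752 0.2045]
dark [326.4 265.7] [320 260  14  12 135] [0.638  0.1119]
```

```bash
python3 - <<'E'
from h import *
go(.6565,.158,-.019,-21.9)
E
```

```text
pos [0.652  0.159  0.0854] yaw -22.03 w 0.06 t 10.6833 delta [ 0.48 -0.1  10.44] roll -0.13 q6 2.19
```

Request:
play_rows:
  motion:
    - {"translation": [0.3, -0.1, 3], "fingers": -0.4, "roll": 0}
    - {"translation": [0.3, -0.1, 6], "fingers": -0.4, "roll": 0}
    - {"translation": [0.3, -0.1, 8], "fingers": -0.4, "roll": 0}
    - {"translation": [0.3, -0.1, 8], "fingers": -0.4, "roll": 0}
    - {"translation": [0.3, -0.1, 8], "fingers": -0.4, "roll": 0}

```text
clock: 11.1
eef_pos: [0.655, 0.1576, 0.0059]
tool_rot: [0.981, -0.192, -0.001, 0.001]
ft_force: [-0.4, 0.5, 0.3]
grip_width: 0.0598
```

```bash
python3 - <<'E'
from h import *
go(.6565,.158,-.019,-21.9)
E
```

```text
pos [0.655  0.1576 0.0059] yaw -22.16 w 0.0598 t 11.1 delta [ 0.13 -0.1   2.49] roll -0.26 q6 2.19
```

Request:
play_rows:
  motion:
    - {"translation": [0.1, 0, 1], "fingers": -0.4, "roll": 0}
    - {"translation": [0.1, 0, 2], "fingers": -0.4, "roll": 0}
    - {"translation": [0.1, 0, 2.4], "fingers": -0.4, "roll": 0}
    - {"translation": [0.1, 0, 2.4], "fingers": -0.4, "roll": 0}
    - {"translation": [0.1, 0, 2.4], "fingers": 0.3, "roll": 0}
    - {"translation": [0.1, 0, 2.4], "fingers": 0.3, "roll": 0}
    - {"translation": [0.1, 0, 2.4], "fingers": 0.3, "roll": 0}
    - {"translation": [0.1, 0, 2.4], "fingers": 0.3, "roll": 0}
    - {"translation": [0.1, 0, 2.4], "fingers": 0.3, "roll": 0}

```text
clock: 11.85
eef_pos: [0.657, 0.1598, -0.0168]
tool_rot: [0.982, -0.191, 0.0, -0.0]
ft_force: [-0.1, 0.5, 1.8]
grip_width: 0.0489
```

```bash
python3 - <<'E'
from h import *
go(.515,-.0758,.14,-3.1)
E
```

```text
pos [ 0.657   0.1598 -0.0168] yaw -21.99 w 0.0489 t 11.85 delta [ -4.34  27.15 -15.7 ] roll -18.89 q6 2.19
```

Request:
play_rows:
  motion:
    - {"translation": [0, 0, -3], "fingers": 0.3, "roll": 0}
    - {"translation": [0, 0, -7], "fingers": 0.3, "roll": 0}
    - {"translation": [0, 0, -11], "fingers": 0.3, "roll": 0}
    - {"translation": [0, 0, -15.7], "fingers": 0.3, "roll": 0}
    - {"translation": [0, 4, -15.7], "fingers": 0.3, "roll": -3}
    - {"translation": [0, 8, -15.7], "fingers": 0.3, "roll": -6}
    - {"translation": [0, 12, -15.7], "fingers": 0.3, "roll": -10}
    - {"translation": [-1, 16, -15.7], "fingers": 0.3, "roll": -14}
    - {"translation": [-2, 20, -15.7], "fingers": 0.3, "roll": -18.9}
    - {"translation": [-3, 23.5, -15.7], "fingers": 0.3, "roll": -18.9}
    - {"translation": [-4.3, 27.0, -15.7], "fingers": 0.3, "roll": -18.9}
    - {"translation": [-4.3, 27.0, -15.7], "fingers": 0.3, "roll": -18.9}
    - {"translation": [-4.3, 27.0, -15.7], "fingers": 0.3, "roll": -18.9}
    - {"translation": [-4.3, 27.0, -15.7], "fingers": 0.3, "roll": -18.9}
    - {"translation": [-4.3, 27.0, -15.7], "fingers": 0.3, "roll": -18.9}

```text
clock: 13.1
eef_pos: [0.5165, -0.074, 0.1396]
tool_rot: [1.0, -0.027, 0.0, -0.0]
ft_force: [-0.0, -0.2, -3.1]
grip_width: 0.048
```

```bash
python3 - <<'E'
from h import *
go(.515,-.0745,.0085,-3.1); c=shot('wrist','w7'); plate(c,None,.171); dark(c,.171,(200,100,450,399),vmax=50)
E
```

```text
pos [ 0.5165 -0.074   0.1396] yaw -3.04 w 0.048 t 13.1 delta [-0.16  0.07 13.11] roll 0.06 q6 1.48
blob 515.9 -61.6 long 122 short 49 axis 87.1 px [255 112] [379 365]
blob 626.4 3.3 long 49 short 25 axis 104.0 px [569   3] [639 140]
dark [274.6 111. ] [268 103  14  18 227] [5.027e-01 5.000e-04]
dark [356.8 111.2] [351 103  14  17 175] [ 0.5343 -0.0012]
dark [317.2 173. ] [304 160  28  27 605] [ 0.5178 -0.0247]
dark [386.3 229.7] [386 207   2  47  67] [ 0.5463 -0.0512]
dark [238.3 266.5] [231 261  15  11 107] [ 0.4803 -0.0656]
dark [233.6 274.6] [227 273  14   4  47] [ 0.4776 -0.0695]
```

Request:
play_rows:
  motion:
    - {"translation": [-0.1, 0.05, 3], "fingers": 0.3, "roll": 0}
    - {"translation": [-0.1, 0.05, 6], "fingers": 0.3, "roll": 0}
    - {"translation": [-0.1, 0.05, 9], "fingers": 0.3, "roll": 0}
    - {"translation": [-0.1, 0.05, 11.5], "fingers": 0.3, "roll": 0}
    - {"translation": [-0.1, 0.05, 12.5], "fingers": 0.3, "roll": 0}
    - {"translation": [-0.1, 0.05, 12.9], "fingers": 0.3, "roll": 0}
    - {"translation": [-0.1, 0.05, 12.9], "fingers": 0.3, "roll": 0}
    - {"translation": [-0.1, 0.05, 12.9], "fingers": 0.3, "roll": 0}

```text
clock: 13.82
eef_pos: [0.5162, -0.0749, 0.0118]
tool_rot: [1.0, -0.027, 0.001, 0.0]
ft_force: [0.9, 0.4, -2.9]
grip_width: 0.0481
```

Request:
play_rows:
  motion:
    - {"translation": [0, 0, 0.2], "fingers": 0.3, "roll": 0}
    - {"translation": [0, 0, 0.2], "fingers": 0.3, "roll": 0}
    - {"translation": [0, 0, 0.2], "fingers": 0.3, "roll": 0}

```text
clock: 14.07
eef_pos: [0.5155, -0.0753, 0.0097]
tool_rot: [1.0, -0.027, 0.001, 0.0]
ft_force: [0.4, -1.1, -3.2]
grip_width: 0.0478
```

Request:
play_rows:
  motion:
    - {"translation": [0, 0, 0.2], "fingers": 0.3, "roll": 0}
    - {"translation": [0, 0, 0.2], "fingers": 0.3, "roll": 0}
    - {"translation": [0, 0, 0.2], "fingers": 0.3, "roll": 0}

```text
clock: 14.32
eef_pos: [0.5157, -0.0753, 0.0082]
tool_rot: [1.0, -0.027, 0.001, 0.0]
ft_force: [-1.6, 0.2, 5.6]
grip_width: 0.0479
```

Request:
play_rows:
  motion:
    - {"translation": [0, 0, 0.2], "fingers": 0.3, "roll": 0}
    - {"translation": [0, 0, 0.2], "fingers": 0.3, "roll": 0}
    - {"translation": [0, 0, 0.2], "fingers": 0.3, "roll": 0}

```text
clock: 14.57
eef_pos: [0.5157, -0.0753, 0.0081]
tool_rot: [1.0, -0.027, 0.002, 0.0]
ft_force: [-5.8, 0.3, 20.9]
grip_width: 0.0481
```

Request:
play_rows:
  motion:
    - {"translation": [0, 0, -0.3], "fingers": -0.4, "roll": 0}
    - {"translation": [0, 0, -0.3], "fingers": -0.4, "roll": 0}
    - {"translation": [0, 0, -0.3], "fingers": -0.4, "roll": 0}
    - {"translation": [0, 0, -3], "fingers": -0.4, "roll": 0}
    - {"translation": [0, 0, -7], "fingers": -0.4, "roll": 0}
    - {"translation": [0, 0, -11], "fingers": -0.4, "roll": 0}
    - {"translation": [0, 0, -15], "fingers": -0.4, "roll": 0}
    - {"translation": [0, 0, -17], "fingers": -0.4, "roll": 0}
    - {"translation": [0, 0, -17], "fingers": -0.4, "roll": 0}
    - {"translation": [0, 0, -17], "fingers": -0.4, "roll": 0}

```text
clock: 15.4
eef_pos: [0.5158, -0.0753, 0.1757]
tool_rot: [1.0, -0.027, 0.002, 0.0]
ft_force: [0.8, 0.2, -0.7]
grip_width: 0.0597
```

```bash
python3 - <<'E'
from h import *
b=load('scene0'); 
for z in (0,.1,.2): print(z,'vise',pt(b,190,178,z).round(3),pt(b,217,140,z).round(3),pt(b,212,150,z).round(3))
a=load('side0')
for z in (.05,.1,.15,.2): print(z,'vise',pt(a,335,365,z).round(3),pt(a,300,362,z).round(3),pt(a,270,362,z).round(3))
c=shot('wrist','w8'); plate(c,None,.04); dark(c,.04,(260,80,400,300),vmax=50)
go(.481,.340,.18,103)
E
```

```text
0 vise [0.333 0.486] [0.545 0.761] [0.489 0.674]
0.1 vise [0.29 0.3 ] [0.473 0.539] [0.425 0.464]
0.2 vise [0.246 0.115] [0.402 0.317] [0.361 0.253]
0.05 vise [0.338 0.41 ] [0.408 0.433] [0.467 0.458]
0.1 vise [0.329 0.44 ] [0.395 0.461] [0.449 0.484]
0.15 vise [0.32  0.469] [0.381 0.489] [0.432 0.51 ]
0.2 vise [0.312 0.499] [0.368 0.517] [0.414 0.537]
blob 506.9 -170.8 long 87 short 70 axis 1.6 px [275 241] [357 302]
blob 504.2 -83.6 long 156 short 69 axis 86.7 px [269 109] [344 267]
blob 751.2 5.4 long 99 short 81 axis 104.1 px [540   9] [639 134]
dark [296.  89.] [276  89  41   1  41] [0.5011 0.0113]
dark [279.7 110.8] [276 101   9  23 150] [ 0.4854 -0.006 ]
dark [351.2 108.8] [348 101  10  20 135] [ 0.5485 -0.0077]
dark [316.  131.6] [311 126  11  12 107] [ 0.5164 -0.0256]
dark [316.4 234.1] [312 230  10   9  72] [ 0.5114 -0.1255]
pos [ 0.5145 -0.0751  0.174 ] yaw -3.1 w 0.06 t 15.45 delta [ -5.59 -41.27  -0.59] roll -106.1 q6 1.48
```

Request:
play_rows:
  motion:
    - {"translation": [0, -3, -0.5], "fingers": -0.4, "roll": -7}
    - {"translation": [0, -6, -0.5], "fingers": -0.4, "roll": -14}
    - {"translation": [0, -9, -0.5], "fingers": -0.4, "roll": -21}
    - {"translation": [-1, -12, -0.5], "fingers": -0.4, "roll": -28}
    - {"translation": [-1, -15, -0.5], "fingers": -0.4, "roll": -35}
    - {"translation": [-2, -18, -0.5], "fingers": -0.4, "roll": -42}
    - {"translation": [-2, -21, -0.5], "fingers": -0.4, "roll": -49}
    - {"translation": [-3, -24, -0.5], "fingers": -0.4, "roll": -56}
    - {"translation": [-3, -27, -0.5], "fingers": -0.4, "roll": -63}
    - {"translation": [-4, -30, -0.5], "fingers": -0.4, "roll": -70}
    - {"translation": [-4, -33, -0.5], "fingers": -0.4, "roll": -77}
    - {"translation": [-5, -36, -0.5], "fingers": -0.4, "roll": -84}
    - {"translation": [-5.6, -39, -0.5], "fingers": -0.4, "roll": -91}
    - {"translation": [-5.6, -41.3, -0.5], "fingers": -0.4, "roll": -98}
    - {"translation": [-5.6, -41.3, -0.5], "fingers": -0.4, "roll": -105}
    - {"translation": [-5.6, -41.3, -0.5], "fingers": -0.4, "roll": -106}
    - {"translation": [-5.6, -41.3, -0.5], "fingers": -0.4, "roll": -106}
    - {"translation": [-5.6, -41.3, -0.5], "fingers": -0.4, "roll": -106}

```text
clock: 16.95
eef_pos: [0.4804, 0.3392, 0.178]
tool_rot: [0.624, 0.781, -0.002, -0.0]
ft_force: [0.2, 0.5, 0.8]
grip_width: 0.0592
```

```bash
python3 - <<'E'
from h import *
go(.481,.340,.18,103)
c=shot('wrist','w9'); plate(c,None,.093); dark(c,.093,(150,30,500,399),vmax=60)
E
```

```text
pos [0.4804 0.3392 0.178 ] yaw 102.72 w 0.0592 t 16.95 delta [ 0.06  0.07 -0.2 ] roll -0.28 q6 0.39
blob 481.3 339.9 long 144 short 52 axis 11.5 px [285 109] [351 283]
blob 406.2 327.2 long 85 short 32 axis 101.4 px [264  81] [380 127]
dark [487.   42.2] [480  30  19  22  63] [0.342  0.4282]
dark [458.2 101.1] [444  51  39 112 386] [0.3828 0.4225]
dark [497.9 116.1] [496 100   6  31  84] [0.3864 0.4546]
dark [317.6 138.7] [311 132  14  15 168] [0.4315 0.3293]
dark [316.3 258.4] [310 253  13  12 117] [0.5291 0.3503]
dark [411.5 269. ] [404 263  16  12 111] [0.5209 0.4316]
dark [416.5 277.5] [411 276  12   4  44] [0.5278 0.4383]
```

View pics/w9.png

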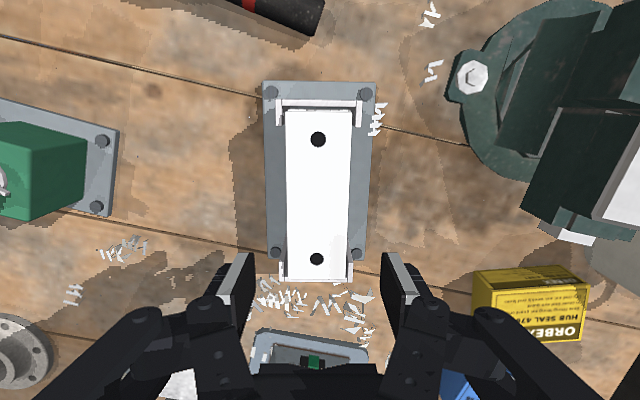

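```bash
python3 - <<'E'
from h import *
go(.4803,.3398,.062,102.1)
E
```

```text
pos [0.4807 0.3392 0.1785] yaw 102.72 w 0.0598 t 17.0 delta [ 8.000e-02 -1.000e-02  1.165e+01] roll 0.62 q6 0.39
```

Request:
play_rows:
  motion:
    - {"translation": [0, 0, 3], "fingers": -0.4, "roll": 0.6}
    - {"translation": [0, 0, 6], "fingers": -0.4, "roll": 0.6}
    - {"translation": [0, 0, 9], "fingers": -0.4, "roll": 0.6}
    - {"translation": [0, 0, 10.5], "fingers": -0.4, "roll": 0.6}
    - {"translation": [0, 0, 10.5], "fingers": -0.4, "roll": 0.6}
    - {"translation": [0, 0, 10.5], "fingers": -0.4, "roll": 0.6}

```text
clock: 17.5
eef_pos: [0.4806, 0.3391, 0.074]
tool_rot: [0.628, 0.778, -0.001, -0.0]
ft_force: [0.5, 0.3, -0.4]
grip_width: 0.0595
```

```bash
python3 - <<'E'
from h import *
go(.4803,.3398,.062,102.1)
E
```

```text
pos [0.4806 0.3391 0.074 ] yaw 102.17 w 0.0595 t 17.5 delta [ 0.07 -0.01  1.2 ] roll 0.07 q6 0.4
```

Request:
play_rows:
  motion:
    - {"translation": [0.07, 0, 0.6], "fingers": -0.4, "roll": 0}
    - {"translation": [0.07, 0, 1.2], "fingers": -0.4, "roll": 0}
    - {"translation": [0.07, 0, 1.2], "fingers": -0.4, "roll": 0}
    - {"translation": [0.07, 0, 1.2], "fingers": 0.3, "roll": 0}
    - {"translation": [0.07, 0, 1.2], "fingers": 0.3, "roll": 0}
    - {"translation": [0.07, 0, 1.2], "fingers": 0.3, "roll": 0}
    - {"translation": [0.07, 0, 1.2], "fingers": 0.3, "roll": 0}
    - {"translation": [0.07, 0, 1.2], "fingers": 0.3, "roll": 0}

```text
clock: 18.17
eef_pos: [0.4812, 0.3409, 0.0629]
tool_rot: [0.627, 0.779, 0.0, 0.0]
ft_force: [0.5, -1.3, -0.2]
grip_width: 0.0478
```

```bash
python3 - <<'E'
from h import *
go(.515,-.0755,.17,176.9); go(.515,-.0755,.17,-3.1)
E
```

```text
pos [0.4812 0.3409 0.0629] yaw 102.29 w 0.0478 t 18.1667 delta [-41.41  -5.55 -10.7 ] roll -74.61 q6 0.4
pos [0.4812 0.3409 0.0629] yaw 102.29 w 0.0478 t 18.1667 delta [-41.41  -5.55 -10.7 ] roll 105.39 q6 0.4
```

Request:
play_rows:
  motion:
    - {"translation": [0, 0, -2], "fingers": 0.3, "roll": 0}
    - {"translation": [0, 0, -4], "fingers": 0.3, "roll": 0}
    - {"translation": [0, 0, -7], "fingers": 0.3, "roll": 0}
    - {"translation": [0, 0, -10.7], "fingers": 0.3, "roll": 0}
    - {"translation": [-4, -0.5, -10.7], "fingers": 0.3, "roll": -7}
    - {"translation": [-8, -1, -10.7], "fingers": 0.3, "roll": -14}
    - {"translation": [-12, -1.5, -10.7], "fingers": 0.3, "roll": -21}
    - {"translation": [-16, -2, -10.7], "fingers": 0.3, "roll": -28}
    - {"translation": [-20, -2.5, -10.7], "fingers": 0.3, "roll": -35}
    - {"translation": [-24, -3, -10.7], "fingers": 0.3, "roll": -42}
    - {"translation": [-28, -4, -10.7], "fingers": 0.3, "roll": -49}
    - {"translation": [-32, -4.5, -10.7], "fingers": 0.3, "roll": -56}
    - {"translation": [-36, -5, -10.7], "fingers": 0.3, "roll": -63}
    - {"translation": [-40, -5.5, -10.7], "fingers": 0.3, "roll": -70}
    - {"translation": [-41.4, -5.5, -10.7], "fingers": 0.3, "roll": -74.6}
    - {"translation": [-41.4, -5.5, -10.7], "fingers": 0.3, "roll": -74.6}
    - {"translation": [-41.4, -5.5, -10.7], "fingers": 0.3, "roll": -74.6}
    - {"translation": [-41.4, -5.5, -10.7], "fingers": 0.3, "roll": -74.6}

```text
clock: 19.67
eef_pos: [0.5149, -0.0752, 0.1691]
tool_rot: [0.028, 1.0, 0.001, -0.001]
ft_force: [0.1, 0.5, -3.0]
grip_width: 0.048
```

```bash
python3 - <<'E'
from h import *
go(.515,-.0755,.024,176.9); c=shot('wrist','w10'); plate(c,None,.201); dark(c,.201,(200,100,450,399),vmax=50)
E
```

```text
pos [ 0.5149 -0.0752  0.1691] yaw 176.77 w 0.048 t 19.6667 delta [-0.03 -0.05 14.51] roll -0.13 q6 -1.66
blob 621.0 -85.5 long 44 short 39 axis 171.4 px [ 22 226] [125 307]
blob 512.9 -85.0 long 119 short 48 axis 86.8 px [257 120] [379 365]
dark [412.8 132.4] [411  83   5  93 150] [ 0.4728 -0.1374]
dark [317.4 168.8] [304 156  28  27 601] [ 0.5108 -0.125 ]
dark [438.  174.8] [433 170  11  11  91] [ 0.4619 -0.1198]
dark [409.5 231.6] [408 186   4  91 153] [ 0.4727 -0.0953]
dark [257.9 291.1] [248 251  18  87 802] [ 0.5412 -0.0696]
```

Request:
play_rows:
  motion:
    - {"translation": [0, 0, 3], "fingers": 0.3, "roll": 0}
    - {"translation": [0, 0, 6], "fingers": 0.3, "roll": 0}
    - {"translation": [0, 0, 9], "fingers": 0.3, "roll": 0}
    - {"translation": [0, 0, 12], "fingers": 0.3, "roll": 0}
    - {"translation": [0, 0, 13.5], "fingers": 0.3, "roll": 0}
    - {"translation": [0, 0, 14.0], "fingers": 0.3, "roll": 0}
    - {"translation": [0, 0, 14.0], "fingers": 0.3, "roll": 0}
    - {"translation": [0, 0, 14.0], "fingers": 0.3, "roll": 0}

```text
clock: 20.38
eef_pos: [0.5162, -0.0743, 0.0304]
tool_rot: [0.026, 1.0, -0.0, 0.001]
ft_force: [-0.3, -0.7, -2.3]
grip_width: 0.048
```

Request:
play_rows:
  motion:
    - {"translation": [0, 0, 0.2], "fingers": 0.3, "roll": 0}
    - {"translation": [0, 0, 0.2], "fingers": 0.3, "roll": 0}
    - {"translation": [0, 0, 0.2], "fingers": 0.3, "roll": 0}

```text
clock: 20.63
eef_pos: [0.5163, -0.0753, 0.0287]
tool_rot: [0.027, 1.0, -0.0, 0.001]
ft_force: [-0.2, 0.1, -2.4]
grip_width: 0.0481
```

Request:
play_rows:
  motion:
    - {"translation": [0, 0, 0.2], "fingers": 0.3, "roll": 0}
    - {"translation": [0, 0, 0.2], "fingers": 0.3, "roll": 0}
    - {"translation": [0, 0, 0.2], "fingers": 0.3, "roll": 0}

```text
clock: 20.88
eef_pos: [0.5162, -0.0754, 0.0262]
tool_rot: [0.027, 1.0, -0.0, 0.001]
ft_force: [1.0, 0.3, 0.2]
grip_width: 0.0478
```

Request:
play_rows:
  motion:
    - {"translation": [0, 0, 0], "fingers": -0.4, "roll": 0}
    - {"translation": [0, 0, 0], "fingers": -0.4, "roll": 0}
    - {"translation": [0, 0, 0], "fingers": -0.4, "roll": 0}
    - {"translation": [0, 0, -3], "fingers": -0.4, "roll": 0}
    - {"translation": [0, 0, -7], "fingers": -0.4, "roll": 0}
    - {"translation": [0, 0, -11], "fingers": -0.4, "roll": 0}
    - {"translation": [0, 0, -14.3], "fingers": -0.4, "roll": 0}
    - {"translation": [0.5, 4, -14.3], "fingers": -0.4, "roll": 7}
    - {"translation": [1, 8, -14.3], "fingers": -0.4, "roll": 14}
    - {"translation": [2, 12, -14.3], "fingers": -0.4, "roll": 21}
    - {"translation": [2.5, 16, -14.3], "fingers": -0.4, "roll": 28}
    - {"translation": [3, 20, -14.3], "fingers": -0.4, "roll": 35}
    - {"translation": [4, 24, -14.3], "fingers": -0.4, "roll": 42}
    - {"translation": [4.5, 28, -14.3], "fingers": -0.4, "roll": 49}
    - {"translation": [5, 32, -14.3], "fingers": -0.4, "roll": 56}
    - {"translation": [5.5, 36, -14.3], "fingers": -0.4, "roll": 63}
    - {"translation": [5.8, 40, -14.3], "fingers": -0.4, "roll": 70}
    - {"translation": [5.8, 41.3, -14.3], "fingers": -0.4, "roll": 74.7}
    - {"translation": [5.8, 41.3, -14.3], "fingers": -0.4, "roll": 74.7}
    - {"translation": [5.8, 41.3, -14.3], "fingers": -0.4, "roll": 74.7}

```text
clock: 22.55
eef_pos: [0.479, 0.3427, 0.1679]
tool_rot: [0.627, 0.779, -0.0, -0.0]
ft_force: [0.5, -1.0, 0.0]
grip_width: 0.0598
```

```bash
python3 - <<'E'
from h import *
c=shot('wrist','w11'); go(.4803,.3398,.062,102.1); dark(c,.093,(250,30,380,300),vmax=60);plate(c,None,.093); 
E
```

```text
pos [0.4792 0.341  0.1681] yaw 102.39 w 0.06 t 22.6 delta [-0.13  0.09 10.61] roll 0.29 q6 0.4
dark [312.8 139.2] [306 132  15  16 181] [0.4301 0.3295]
dark [312.  263.4] [306 258  13  12 128] [0.528 0.35 ]
blob 480.7 340.8 long 144 short 51 axis 11.7 px [278 110] [348 289]
blob 407.2 321.9 long 73 short 31 axis 102.5 px [257  81] [362 127]
```

Request:
play_rows:
  motion:
    - {"translation": [-0.1, 0, 3], "fingers": -0.4, "roll": 0.3}
    - {"translation": [-0.1, 0, 6], "fingers": -0.4, "roll": 0.3}
    - {"translation": [-0.1, 0, 9], "fingers": -0.4, "roll": 0.3}
    - {"translation": [-0.1, 0, 10.2], "fingers": -0.4, "roll": 0.3}
    - {"translation": [-0.1, 0, 10.5], "fingers": -0.4, "roll": 0.3}
    - {"translation": [-0.1, 0, 10.5], "fingers": -0.4, "roll": 0.3}
    - {"translation": [-0.1, 0, 10.5], "fingers": -0.4, "roll": 0.3}
    - {"translation": [-0.1, 0, 10.5], "fingers": 0.3, "roll": 0.3}
    - {"translation": [-0.1, 0, 10.5], "fingers": 0.3, "roll": 0.3}
    - {"translation": [-0.1, 0, 10.5], "fingers": 0.3, "roll": 0.3}
    - {"translation": [-0.1, 0, 10.5], "fingers": 0.3, "roll": 0.3}
    - {"translation": [-0.1, 0, 10.5], "fingers": 0.3, "roll": 0.3}

```text
clock: 23.6
eef_pos: [0.4809, 0.3398, 0.0644]
tool_rot: [0.63, 0.777, 0.001, 0.0]
ft_force: [0.5, -0.1, 1.0]
grip_width: 0.048
```

```bash
python3 - <<'E'
from h import *
go(.5155,-.0755,.17,176.9)
E
```

```text
pos [0.4809 0.3398 0.0644] yaw 101.9 w 0.048 t 23.6 delta [-41.34  -5.15 -10.6 ] roll -75.0 q6 0.41
```

Request:
play_rows:
  motion:
    - {"translation": [0, 0, -2], "fingers": 0.3, "roll": 0}
    - {"translation": [0, 0, -4], "fingers": 0.3, "roll": 0}
    - {"translation": [0, 0, -7], "fingers": 0.3, "roll": 0}
    - {"translation": [0, 0, -10.6], "fingers": 0.3, "roll": 0}
    - {"translation": [-4, -0.5, -10.6], "fingers": 0.3, "roll": -7}
    - {"translation": [-8, -1, -10.6], "fingers": 0.3, "roll": -14}
    - {"translation": [-12, -1.5, -10.6], "fingers": 0.3, "roll": -21}
    - {"translation": [-16, -2, -10.6], "fingers": 0.3, "roll": -28}
    - {"translation": [-20, -2.5, -10.6], "fingers": 0.3, "roll": -35}
    - {"translation": [-24, -3, -10.6], "fingers": 0.3, "roll": -42}
    - {"translation": [-28, -4, -10.6], "fingers": 0.3, "roll": -49}
    - {"translation": [-32, -4.5, -10.6], "fingers": 0.3, "roll": -56}
    - {"translation": [-36, -5, -10.6], "fingers": 0.3, "roll": -63}
    - {"translation": [-40, -5.2, -10.6], "fingers": 0.3, "roll": -70}
    - {"translation": [-41.3, -5.2, -10.6], "fingers": 0.3, "roll": -75}
    - {"translation": [-41.3, -5.2, -10.6], "fingers": 0.3, "roll": -75}
    - {"translation": [-41.3, -5.2, -10.6], "fingers": 0.3, "roll": -75}
    - {"translation": [-41.3, -5.2, -10.6], "fingers": 0.3, "roll": -75}

```text
clock: 25.1
eef_pos: [0.5134, -0.0753, 0.1689]
tool_rot: [0.028, 1.0, 0.001, -0.001]
ft_force: [0.4, 0.7, -3.1]
grip_width: 0.0476
```

```bash
python3 - <<'E'
from h import *
go(.5155,-.0755,.0415,176.9); c=shot('wrist','w12'); plate(c,None,.199); dark(c,.199,(280,100,380,399),vmax=50)
E
```

```text
pos [ 0.5134 -0.0753  0.1689] yaw 176.77 w 0.0476 t 25.1 delta [-0.24 -0.02 12.74] roll -0.13 q6 -1.66
blob 628.8 -82.4 long 42 short 28 axis 129.0 px [ 20 226] [ 96 307]
blob 511.5 -84.8 long 121 short 48 axis 86.8 px [257 117] [378 365]
dark [317.4 165.3] [304 152  28  27 588] [ 0.5093 -0.1263]
dark [317.4 357.3] [307 349  22  18 313] [ 0.5147 -0.029 ]
```

Request:
play_rows:
  motion:
    - {"translation": [-0.1, 0, 3], "fingers": 0.3, "roll": 0}
    - {"translation": [-0.1, 0, 6], "fingers": 0.3, "roll": 0}
    - {"translation": [-0.1, 0, 9], "fingers": 0.3, "roll": 0}
    - {"translation": [-0.1, 0, 11], "fingers": 0.3, "roll": 0}
    - {"translation": [-0.1, 0, 12], "fingers": 0.3, "roll": 0}
    - {"translation": [-0.1, 0, 12.3], "fingers": 0.3, "roll": 0}
    - {"translation": [-0.1, 0, 12.3], "fingers": 0.3, "roll": 0}
    - {"translation": [-0.1, 0, 12.3], "fingers": 0.3, "roll": 0}

```text
clock: 25.82
eef_pos: [0.5165, -0.0751, 0.0479]
tool_rot: [0.027, 1.0, -0.0, 0.001]
ft_force: [0.2, -0.2, -3.1]
grip_width: 0.0477
```

Request:
play_rows:
  motion:
    - {"translation": [0, 0, 0.2], "fingers": 0.3, "roll": 0}
    - {"translation": [0, 0, 0.2], "fingers": 0.3, "roll": 0}
    - {"translation": [0, 0, 0.2], "fingers": 0.3, "roll": 0}

```text
clock: 26.07
eef_pos: [0.516, -0.0757, 0.0456]
tool_rot: [0.027, 1.0, -0.0, 0.001]
ft_force: [0.3, -0.5, -3.0]
grip_width: 0.0478
```

Request:
play_rows:
  motion:
    - {"translation": [0, 0, 0.2], "fingers": 0.3, "roll": 0}
    - {"translation": [0, 0, 0.2], "fingers": 0.3, "roll": 0}
    - {"translation": [0, 0, 0.2], "fingers": 0.3, "roll": 0}

```text
clock: 26.32
eef_pos: [0.516, -0.0757, 0.0432]
tool_rot: [0.027, 1.0, -0.0, 0.001]
ft_force: [0.6, 0.2, 0.1]
grip_width: 0.0475
```

Request:
play_rows:
  motion:
    - {"translation": [0, 0, 0], "fingers": -0.4, "roll": 0}
    - {"translation": [0, 0, 0], "fingers": -0.4, "roll": 0}
    - {"translation": [0, 0, 0], "fingers": -0.4, "roll": 0}
    - {"translation": [0, 0, -3], "fingers": -0.4, "roll": 0}
    - {"translation": [0, 0, -7], "fingers": -0.4, "roll": 0}
    - {"translation": [0, 0, -11], "fingers": -0.4, "roll": 0}
    - {"translation": [0, 0, -12.7], "fingers": -0.4, "roll": 0}
    - {"translation": [0.5, 4, -12.7], "fingers": -0.4, "roll": 7}
    - {"translation": [1, 8, -12.7], "fingers": -0.4, "roll": 14}
    - {"translation": [2, 12, -12.7], "fingers": -0.4, "roll": 21}
    - {"translation": [2.5, 16, -12.7], "fingers": -0.4, "roll": 28}
    - {"translation": [3, 20, -12.7], "fingers": -0.4, "roll": 35}
    - {"translation": [4, 24, -12.7], "fingers": -0.4, "roll": 42}
    - {"translation": [4.5, 28, -12.7], "fingers": -0.4, "roll": 49}
    - {"translation": [5, 32, -12.7], "fingers": -0.4, "roll": 56}
    - {"translation": [5.5, 36, -12.7], "fingers": -0.4, "roll": 63}
    - {"translation": [5.8, 40, -12.7], "fingers": -0.4, "roll": 70}
    - {"translation": [5.8, 41.3, -12.7], "fingers": -0.4, "roll": 74.9}
    - {"translation": [5.8, 41.3, -12.7], "fingers": -0.4, "roll": 74.9}
    - {"translation": [5.8, 41.3, -12.7], "fingers": -0.4, "roll": 74.9}

```text
clock: 27.98
eef_pos: [0.4789, 0.3424, 0.1689]
tool_rot: [0.628, 0.778, -0.0, -0.0]
ft_force: [-0.1, -0.8, -0.2]
grip_width: 0.0597
```

```bash
python3 - <<'E'
from h import *
c=shot('wrist','w13'); dark(c,.093,(250,30,380,300),vmax=60);plate(c,None,.093); go(.4797,.3398,.063,102.1);
E
```

```text
dark [311.  140.1] [304 133  15  15 180] [0.431  0.3282]
dark [310.2 263.6] [304 258  13  12 122] [0.5289 0.3482]
blob 481.5 336.0 long 142 short 55 axis 11.5 px [274 111] [346 287]
blob 406.4 325.1 long 79 short 31 axis 102.3 px [257  81] [371 127]
pos [0.4791 0.3407 0.1691] yaw 102.19 w 0.0597 t 28.0333 delta [-0.09  0.05 10.61] roll 0.09 q6 0.41
```

Request:
play_rows:
  motion:
    - {"translation": [-0.2, 0, 3], "fingers": -0.4, "roll": 0.4}
    - {"translation": [-0.2, 0, 6], "fingers": -0.4, "roll": 0.4}
    - {"translation": [-0.2, 0, 9], "fingers": -0.4, "roll": 0.4}
    - {"translation": [-0.2, 0, 10.3], "fingers": -0.4, "roll": 0.4}
    - {"translation": [-0.2, 0, 10.7], "fingers": -0.4, "roll": 0.4}
    - {"translation": [-0.2, 0, 10.7], "fingers": -0.4, "roll": 0.4}
    - {"translation": [-0.2, 0, 10.7], "fingers": -0.4, "roll": 0.4}
    - {"translation": [-0.2, 0, 10.7], "fingers": 0.3, "roll": 0.4}
    - {"translation": [-0.2, 0, 10.7], "fingers": 0.3, "roll": 0.4}
    - {"translation": [-0.2, 0, 10.7], "fingers": 0.3, "roll": 0.4}
    - {"translation": [-0.2, 0, 10.7], "fingers": 0.3, "roll": 0.4}
    - {"translation": [-0.2, 0, 10.7], "fingers": 0.3, "roll": 0.4}

```text
clock: 29.03
eef_pos: [0.481, 0.3384, 0.0634]
tool_rot: [0.632, 0.775, 0.001, 0.0]
ft_force: [1.0, -0.3, 0.4]
grip_width: 0.0481
```

```bash
python3 - <<'E'
from h import *
go(.5155,-.0755,.17,176.9)
E
```

```text
pos [0.481  0.3384 0.0634] yaw 101.6 w 0.0481 t 29.0333 delta [-41.24  -4.92 -10.69] roll -75.3 q6 0.41
```

Request:
play_rows:
  motion:
    - {"translation": [0, 0, -2], "fingers": 0.3, "roll": 0}
    - {"translation": [0, 0, -4], "fingers": 0.3, "roll": 0}
    - {"translation": [0, 0, -7], "fingers": 0.3, "roll": 0}
    - {"translation": [0, 0, -10.7], "fingers": 0.3, "roll": 0}
    - {"translation": [-4, -0.5, -10.7], "fingers": 0.3, "roll": -7}
    - {"translation": [-8, -1, -10.7], "fingers": 0.3, "roll": -14}
    - {"translation": [-12, -1.5, -10.7], "fingers": 0.3, "roll": -21}
    - {"translation": [-16, -2, -10.7], "fingers": 0.3, "roll": -28}
    - {"translation": [-20, -2.5, -10.7], "fingers": 0.3, "roll": -35}
    - {"translation": [-24, -3, -10.7], "fingers": 0.3, "roll": -42}
    - {"translation": [-28, -4, -10.7], "fingers": 0.3, "roll": -49}
    - {"translation": [-32, -4.5, -10.7], "fingers": 0.3, "roll": -56}
    - {"translation": [-36, -5, -10.7], "fingers": 0.3, "roll": -63}
    - {"translation": [-40, -5, -10.7], "fingers": 0.3, "roll": -70}
    - {"translation": [-41.3, -5, -10.7], "fingers": 0.3, "roll": -75.3}
    - {"translation": [-41.3, -5, -10.7], "fingers": 0.3, "roll": -75.3}
    - {"translation": [-41.3, -5, -10.7], "fingers": 0.3, "roll": -75.3}
    - {"translation": [-41.3, -5, -10.7], "fingers": 0.3, "roll": -75.3}

```text
clock: 30.53
eef_pos: [0.5133, -0.0764, 0.1689]
tool_rot: [0.028, 1.0, 0.001, -0.001]
ft_force: [-0.8, 1.0, -2.6]
grip_width: 0.0479
```

```bash
python3 - <<'E'
from h import *
go(.5155,-.0755,.057,176.9); c=shot('wrist','w14'); dark(c,.2,(280,100,380,399),vmax=50)
E
```

```text
pos [ 0.5133 -0.0764  0.1689] yaw 176.77 w 0.0479 t 30.5333 delta [-0.23  0.09 11.19] roll -0.13 q6 -1.66
dark [317.4 167.6] [304 154  28  28 590] [ 0.5093 -0.1266]
```

Request:
play_rows:
  motion:
    - {"translation": [-0.1, 0.1, 3], "fingers": 0.3, "roll": 0}
    - {"translation": [-0.1, 0.1, 6], "fingers": 0.3, "roll": 0}
    - {"translation": [-0.1, 0.1, 8.5], "fingers": 0.3, "roll": 0}
    - {"translation": [-0.1, 0.1, 10], "fingers": 0.3, "roll": 0}
    - {"translation": [-0.1, 0.1, 10.7], "fingers": 0.3, "roll": 0}
    - {"translation": [-0.1, 0.1, 10.7], "fingers": 0.3, "roll": 0}
    - {"translation": [-0.1, 0.1, 10.7], "fingers": 0.3, "roll": 0}

```text
clock: 31.17
eef_pos: [0.5155, -0.0747, 0.063]
tool_rot: [0.026, 1.0, 0.0, 0.0]
ft_force: [-0.0, 0.0, -3.0]
grip_width: 0.0479
```

Request:
play_rows:
  motion:
    - {"translation": [0, 0, 0.2], "fingers": 0.3, "roll": 0}
    - {"translation": [0, 0, 0.2], "fingers": 0.3, "roll": 0}
    - {"translation": [0, 0, 0.2], "fingers": 0.3, "roll": 0}

```text
clock: 31.42
eef_pos: [0.5161, -0.0756, 0.0617]
tool_rot: [0.027, 1.0, -0.0, 0.001]
ft_force: [-0.2, -1.2, -2.9]
grip_width: 0.048
```

Request:
play_rows:
  motion:
    - {"translation": [0, 0, 0.2], "fingers": 0.3, "roll": 0}
    - {"translation": [0, 0, 0.2], "fingers": 0.3, "roll": 0}
    - {"translation": [0, 0, 0.2], "fingers": 0.3, "roll": 0}

```text
clock: 31.67
eef_pos: [0.5152, -0.0757, 0.0587]
tool_rot: [0.027, 1.0, 0.0, 0.0]
ft_force: [0.1, 0.1, -2.8]
grip_width: 0.048
```

Request:
play_rows:
  motion:
    - {"translation": [0, 0, 0.15], "fingers": 0.3, "roll": 0}
    - {"translation": [0, 0, 0.15], "fingers": 0.3, "roll": 0}
    - {"translation": [0, 0, 0.15], "fingers": 0.3, "roll": 0}

```text
clock: 31.92
eef_pos: [0.5154, -0.0757, 0.0572]
tool_rot: [0.027, 1.0, -0.0, 0.0]
ft_force: [1.4, -0.6, -1.8]
grip_width: 0.0478
```

Request:
play_rows:
  motion:
    - {"translation": [0, 0, 0], "fingers": -0.4, "roll": 0}
    - {"translation": [0, 0, 0], "fingers": -0.4, "roll": 0}
    - {"translation": [0, 0, 0], "fingers": -0.4, "roll": 0}
    - {"translation": [0, 0, 0], "fingers": -0.4, "roll": 0}
    - {"translation": [0, 0, -3], "fingers": -0.4, "roll": 0}
    - {"translation": [0, 0, -7], "fingers": -0.4, "roll": 0}
    - {"translation": [0, 0, -11], "fingers": -0.4, "roll": 0}
    - {"translation": [0, 0, -13], "fingers": -0.4, "roll": 0}
    - {"translation": [0, 0, -13], "fingers": -0.4, "roll": 0}
    - {"translation": [0, 0, -13], "fingers": -0.4, "roll": 0}

```text
clock: 32.75
eef_pos: [0.5164, -0.0758, 0.1888]
tool_rot: [0.027, 1.0, -0.0, 0.002]
ft_force: [-0.4, -1.2, -0.0]
grip_width: 0.06
```

```bash
python3 - <<'E'
from h import *
c=shot('wrist','w15'); go(.499,-.382,.2,0); dark(c,.085,(280,60,380,399),vmax=60)
b=shot('scene','sc5'); s=shot('side','s5')
w=cv2.imread('pics/w15.png')[60:360,200:440]; x=cv2.resize(cv2.imread('pics/sc5.png')[190:350,230:440],(400,305)); x=np.vstack([x,np.zeros((295,400,3),np.uint8)]); y=cv2.resize(cv2.imread('pics/s5.png')[140:290,250:400],(295,295)); x[305:600,:295]=y
cv2.imwrite('pics/m1.png',np.hstack([cv2.resize(w,(400,500)),x[:500]]))
E
```

```text
pos [ 0.5152 -0.0756  0.187 ] yaw 176.9 w 0.0595 t 32.8 delta [ -0.04 -30.68  -1.29] roll 176.9 q6 -1.66
dark [319.6 134. ] [313 128  14  13 140] [ 0.5111 -0.1252]
dark [320.2 260. ] [ 275  226   90   50 1154] [ 0.5162 -0.0123]
dark [319.2 246.7] [314 242  12  11 100] [ 0.5165 -0.0256]
```

View pics/m1.png

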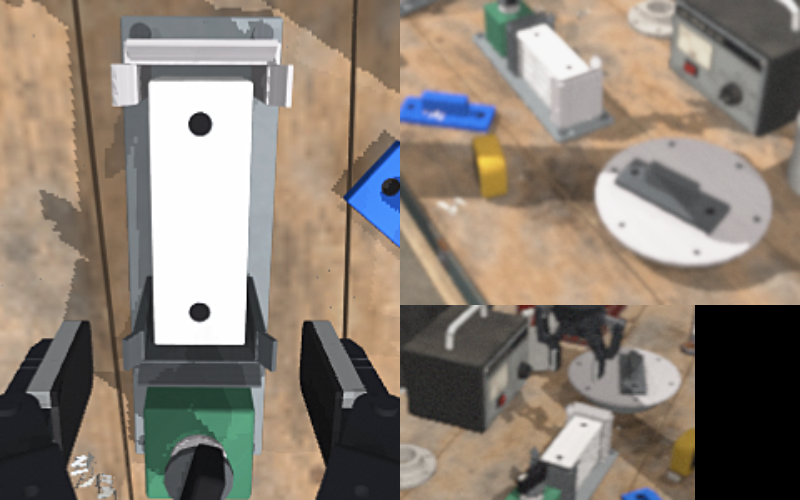

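All five plates are flat and aligned in the nest, with the holes at crop (200,124) and (200,312). The dark cap is still on the turntable with its rib up, at scene crop (672,190). Now to the cap.

Request:
play_rows:
  motion:
    - {"translation": [0, -4, 0], "fingers": -0.4, "roll": -4}
    - {"translation": [0, -8, 0], "fingers": -0.4, "roll": -8}
    - {"translation": [0, -12, 0], "fingers": -0.4, "roll": -12}
    - {"translation": [0, -16, 0], "fingers": -0.4, "roll": -16}
    - {"translation": [0, -20, 0], "fingers": -0.4, "roll": -21}
    - {"translation": [0, -24, 0.5], "fingers": -0.4, "roll": -21}
    - {"translation": [0, -28, 1], "fingers": -0.4, "roll": -21}
    - {"translation": [0, -30.7, 2], "fingers": -0.4, "roll": -21}
    - {"translation": [0, -30.7, 2], "fingers": -0.4, "roll": -21}
    - {"translation": [0, -30.7, 2], "fingers": -0.4, "roll": -21}
    - {"translation": [0, -30.7, 2], "fingers": -0.4, "roll": -21}

```text
clock: 33.82
eef_pos: [0.4978, -0.3813, 0.1653]
tool_rot: [-0.155, 0.988, 0.002, -0.001]
ft_force: [-0.7, -0.7, 0.1]
grip_width: 0.0598
```

```bash
python3 - <<'E'
from h import *
b=load('sc5'); p,q=pt(b,353.4,275,.056),pt(b,392.7,301.3,.056); print((p+q)/2,np.degrees(np.arctan2(*(p-q)[::-1])),np.linalg.norm(p-q))
c=shot('wrist','w16'); go(.499,-.382,.17,198)
g=cv2.cvtColor(c['pixels'],cv2.COLOR_RGB2GRAY); print(proj(c,[.499,-.382,.056]))
dark(c,.056,(150,30,450,330),vmax=45,lo=60,hi=4000)
E
```

```text
[ 0.50411393 -0.37486793] 100.75190756292477 0.12223523682883303
pos [ 0.4983 -0.3809  0.1662] yaw -162.05 w 0.0595 t 33.8667 delta [-0.03 -0.13 -0.38] roll -360.05 q6 -2.54
[314.93612697 189.28097966]
dark [313.9 126.2] [308 120  13  14 150] [ 0.5162 -0.4325]
dark [316.3 248.6] [310 243  13  12 115] [ 0.4804 -0.3285]
dark [223.1 269.3] [215 263  16  12 106] [ 0.5571 -0.2812]
dark [411.5 269.3] [404 263  16  12 104] [ 0.3888 -0.3356]
```

View pics/w16.png

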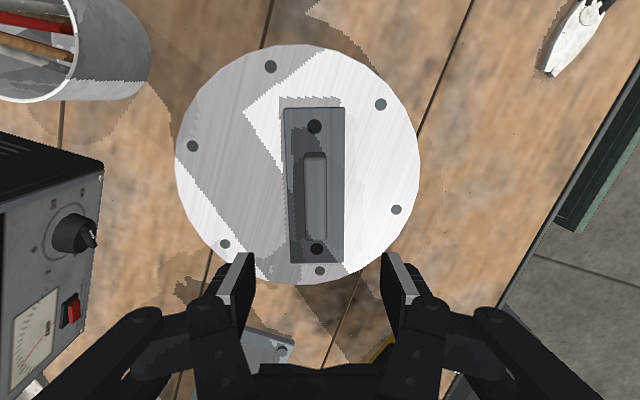

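Request:
play_rows:
  motion:
    - {"translation": [0, 0, 3], "fingers": 0.15, "roll": -1}
    - {"translation": [0, 0, 5], "fingers": 0.15, "roll": -1}
    - {"translation": [0, 0, 7], "fingers": 0.15, "roll": -1}
    - {"translation": [0, 0, 9], "fingers": 0.15, "roll": -1}
    - {"translation": [0, 0, 10], "fingers": 0.15, "roll": -1}
    - {"translation": [0, 0, 10], "fingers": 0.15, "roll": -1}
    - {"translation": [0, 0, 10], "fingers": 0.15, "roll": -1}

```text
clock: 34.45
eef_pos: [0.4989, -0.3812, 0.0674]
tool_rot: [-0.165, 0.986, 0.0, -0.0]
ft_force: [-0.6, -0.4, 0.7]
grip_width: 0.0366
```

```bash
python3 - <<'E'
from h import *
c=shot('wrist','w17'); go(.4983,-.3805,.047,-161)
dark(c,.056,(250,30,400,399),vmax=45,lo=60,hi=4000)
E
```

```text
pos [ 0.4996 -0.3819  0.0684] yaw -161.03 w 0.0362 t 34.5 delta [0.08 0.18 2.14] roll -0.03 q6 -2.55
dark [316.6 142.5] [306 132  22  22 389] [ 0.5162 -0.4328]
dark [273.9 285. ] [265 249  16  86 710] [ 0.5127 -0.343 ]
dark [316.2 321.8] [307 319  19   8 115] [ 0.4796 -0.3262]
```

Request:
play_rows:
  motion:
    - {"translation": [0.1, 0.15, 1], "fingers": 0.15, "roll": 0}
    - {"translation": [0.1, 0.15, 1.6], "fingers": 0.15, "roll": 0}
    - {"translation": [0.1, 0.15, 2], "fingers": 0.15, "roll": 0}
    - {"translation": [0.1, 0.15, 2], "fingers": 0.15, "roll": 0}
    - {"translation": [0.1, 0.15, 2], "fingers": 0.15, "roll": 0}

```text
clock: 34.92
eef_pos: [0.4969, -0.381, 0.0467]
tool_rot: [-0.164, 0.986, 0.0, -0.0]
ft_force: [0.5, -0.1, 0.1]
grip_width: 0.0362
```

Request:
play_rows:
  motion:
    - {"translation": [0, 0, 0.2], "fingers": 0.15, "roll": 0}
    - {"translation": [0, 0, 0.4], "fingers": 0.15, "roll": 0}
    - {"translation": [0, 0, 0.4], "fingers": 0.15, "roll": 0}

```text
clock: 35.17
eef_pos: [0.4971, -0.3811, 0.0428]
tool_rot: [-0.164, 0.986, 0.0, -0.0]
ft_force: [0.7, 0.3, 0.7]
grip_width: 0.0364
```

Request:
play_rows:
  motion:
    - {"translation": [0, 0, 0], "fingers": 0.9, "roll": 0}
    - {"translation": [0, 0, 0], "fingers": 0.9, "roll": 0}
    - {"translation": [0, 0, 0], "fingers": 0.9, "roll": 0}
    - {"translation": [0, 0, 0], "fingers": 0.9, "roll": 0}
    - {"translation": [0, 0, 0], "fingers": 0.9, "roll": 0}
    - {"translation": [0, 0, 0], "fingers": 0.9, "roll": 0}

```text
clock: 35.67
eef_pos: [0.4974, -0.3812, 0.0434]
tool_rot: [-0.164, 0.986, -0.0, 0.0]
ft_force: [0.1, 0.1, 1.4]
grip_width: 0.0163
```

```bash
python3 - <<'E'
from h import *
go(.5152,-.0756,.16,176.9)
E
```

```text
pos [ 0.4974 -0.3812  0.0434] yaw -161.1 w 0.0163 t 35.6667 delta [-11.59  28.34 -11.67] roll -338.0 q6 -2.55
```

Request:
play_rows:
  motion:
    - {"translation": [0, 0, -2], "fingers": 0.9, "roll": 0}
    - {"translation": [0, 0, -5], "fingers": 0.9, "roll": 0}
    - {"translation": [0, 0, -8], "fingers": 0.9, "roll": 0}
    - {"translation": [0, 0, -11.7], "fingers": 0.9, "roll": 0}
    - {"translation": [-1.5, 3.5, -11.7], "fingers": 0.9, "roll": 3}
    - {"translation": [-3, 7, -11.7], "fingers": 0.9, "roll": 6}
    - {"translation": [-4.5, 10.5, -11.7], "fingers": 0.9, "roll": 10}
    - {"translation": [-6, 14, -11.7], "fingers": 0.9, "roll": 14}
    - {"translation": [-7.5, 17.5, -11.7], "fingers": 0.9, "roll": 18}
    - {"translation": [-9, 21, -11.7], "fingers": 0.9, "roll": 22}
    - {"translation": [-10.5, 25, -11.7], "fingers": 0.9, "roll": 22}
    - {"translation": [-11.6, 28.3, -11.7], "fingers": 0.9, "roll": 22}
    - {"translation": [-11.6, 28.3, -11.7], "fingers": 0.9, "roll": 22}
    - {"translation": [-11.6, 28.3, -11.7], "fingers": 0.9, "roll": 22}
    - {"translation": [-11.6, 28.3, -11.7], "fingers": 0.9, "roll": 22}

```text
clock: 36.92
eef_pos: [0.5148, -0.0758, 0.1596]
tool_rot: [0.027, 1.0, -0.0, -0.001]
ft_force: [0.6, -0.7, -2.8]
grip_width: 0.0168
```

```bash
python3 - <<'E'
from h import *
c=shot('wrist','w18'); go(.5152,-.0756,.085,176.9)
dark(c,.172,(250,30,400,399),vmax=45,lo=60,hi=4000)
E
```

```text
pos [ 0.5149 -0.0764  0.1596] yaw 176.87 w 0.0165 t 36.9667 delta [-0.03  0.09  7.46] roll -0.03 q6 -1.66
dark [317. 114.] [283 114  69   1  69] [ 0.51   -0.1461]
dark [314.5 148.8] [305 136  21  25 371] [ 0.512  -0.1308]
dark [275.8 263. ] [268 258  15  11 116] [ 0.535  -0.0736]
dark [358.9 262.9] [352 258  16  11 118] [ 0.4924 -0.0713]
```

View pics/w18.png

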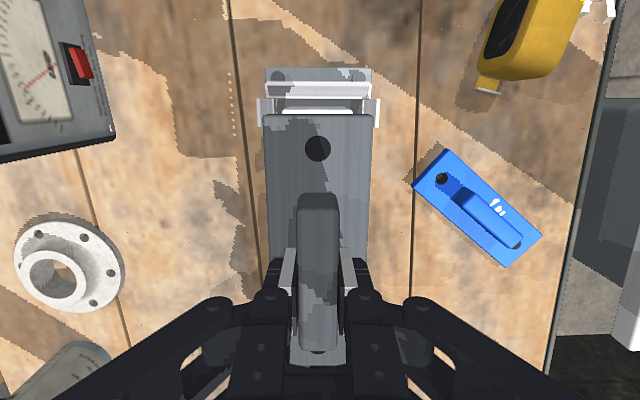

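Request:
play_rows:
  motion:
    - {"translation": [0, 0, 2.5], "fingers": 0.9, "roll": 0}
    - {"translation": [0, 0, 5], "fingers": 0.9, "roll": 0}
    - {"translation": [0, 0, 6.5], "fingers": 0.9, "roll": 0}
    - {"translation": [0, 0, 7], "fingers": 0.9, "roll": 0}
    - {"translation": [0, 0, 7], "fingers": 0.9, "roll": 0}
    - {"translation": [0, 0, 7], "fingers": 0.9, "roll": 0}

```text
clock: 37.47
eef_pos: [0.5156, -0.0769, 0.0905]
tool_rot: [0.028, 1.0, -0.0, 0.0]
ft_force: [-0.1, 0.5, -2.3]
grip_width: 0.0167
```

Request:
play_rows:
  motion:
    - {"translation": [0, 0, 0.2], "fingers": 0.9, "roll": 0}
    - {"translation": [0, 0, 0.2], "fingers": 0.9, "roll": 0}
    - {"translation": [0, 0, 0.2], "fingers": 0.9, "roll": 0}

```text
clock: 37.72
eef_pos: [0.516, -0.076, 0.0891]
tool_rot: [0.027, 1.0, -0.0, 0.001]
ft_force: [0.7, -0.7, -2.7]
grip_width: 0.0167
```

Request:
play_rows:
  motion:
    - {"translation": [0, 0, 0.2], "fingers": 0.9, "roll": 0}
    - {"translation": [0, 0, 0.2], "fingers": 0.9, "roll": 0}
    - {"translation": [0, 0, 0.2], "fingers": 0.9, "roll": 0}

```text
clock: 37.97
eef_pos: [0.5152, -0.0757, 0.0862]
tool_rot: [0.027, 1.0, 0.0, 0.0]
ft_force: [-0.2, 0.2, -3.1]
grip_width: 0.0171
```

Request:
play_rows:
  motion:
    - {"translation": [0, 0, 0.15], "fingers": 0.9, "roll": 0}
    - {"translation": [0, 0, 0.15], "fingers": 0.9, "roll": 0}
    - {"translation": [0, 0, 0.15], "fingers": 0.9, "roll": 0}

```text
clock: 38.22
eef_pos: [0.5152, -0.0757, 0.0845]
tool_rot: [0.027, 1.0, 0.0, -0.0]
ft_force: [0.3, 0.9, -2.0]
grip_width: 0.0164
```

Request:
play_rows:
  motion:
    - {"translation": [0, 0, 0], "fingers": 0.1, "roll": 0}
    - {"translation": [0, 0, 0], "fingers": 0.1, "roll": 0}
    - {"translation": [0, 0, 0], "fingers": 0.1, "roll": 0}
    - {"translation": [0, 0, 0], "fingers": 0.1, "roll": 0}
    - {"translation": [0, 0, 0], "fingers": 0.1, "roll": 0}
    - {"translation": [0, 0, -3], "fingers": 0.1, "roll": 0}
    - {"translation": [0, 0, -6], "fingers": 0.1, "roll": 0}
    - {"translation": [0, 0, -9.5], "fingers": 0.1, "roll": 0}
    - {"translation": [0, 0, -9.5], "fingers": 0.1, "roll": 0}
    - {"translation": [0, 0, -9.5], "fingers": 0.1, "roll": 0}
    - {"translation": [0, 0, -9.5], "fingers": 0.1, "roll": 0}

```text
clock: 39.13
eef_pos: [0.5152, -0.0758, 0.1795]
tool_rot: [0.027, 1.0, -0.0, 0.0]
ft_force: [0.6, 0.1, -0.4]
grip_width: 0.0389
```

```bash
python3 - <<'E'
from h import *
c=shot('wrist','w19'); go(.523,.0737,.2,176.9)
dark(c,.097,(250,30,400,399),vmax=45,lo=60,hi=4000)
print(proj(c,[.523,.0737,.128]))
g=c['pixels'].astype(int); 
# white mark / black bar near housing
dark(c,.128,(200,150,460,399),vmax=35,lo=150,hi=9000)
E
```

```text
pos [ 0.5145 -0.0757  0.1786] yaw 176.9 w 0.0384 t 39.1833 delta [-0.04 14.96 -2.14] roll 0.0 q6 -1.66
dark [349.3 260.3] [348 245   4  30  73] [ 0.4899 -0.022 ]
dark [271.1 285.2] [262 249  17  85 711] [ 0.5576 -0.0017]
dark [250.2 264.9] [243 259  15  12 103] [ 0.5733 -0.0221]
dark [384.5 265. ] [378 260  15  11 106] [ 0.4604 -0.0161]
[315.84838785 382.59774066]
dark [268.8 282.2] [262 249  15  81 237] [ 0.553  -0.0236]
dark [363.6 286.4] [357 249  17  86 725] [ 0.4822 -0.0163]
dark [387.  319.3] [371 277  47  80 352] [0.4643 0.0139]
dark [237.  325.1] [218 321  43  11 205] [0.5815 0.0131]
dark [317.6 350.6] [282 334  51  37 561] [0.5198 0.0411]
dark [321.4 385.7] [ 218  364  188   36 2216] [0.5185 0.0773]
```

Request:
play_rows:
  motion:
    - {"translation": [0, 4, -1], "fingers": 0, "roll": 5}
    - {"translation": [0, 8, -2], "fingers": 0, "roll": 10}
    - {"translation": [0, 12, -2.2], "fingers": 0, "roll": 15}
    - {"translation": [0, 15, -2.2], "fingers": 0, "roll": 17.9}
    - {"translation": [0, 15, -2.2], "fingers": 0, "roll": 17.9}
    - {"translation": [0, 15, -2.2], "fingers": 0, "roll": 17.9}
    - {"translation": [0, 15, -2.2], "fingers": 0, "roll": 17.9}

```text
clock: 39.77
eef_pos: [0.5225, 0.0736, 0.2002]
tool_rot: [0.182, 0.983, -0.001, -0.001]
ft_force: [-0.8, 0.1, -0.6]
grip_width: 0.0424
```

```bash
python3 - <<'E'
from h import *
c=shot('wrist','w20'); go(.523,.0737,.2,159)
print(proj(c,[.523,.0737,.128]))
hsv=cv2.cvtColor(c['pixels'],cv2.COLOR_RGB2HSV)
P=c['pixels'].astype(int)
m=(P.max(2)<60).astype(np.uint8); u,v=proj(c,[.523,.0737,.128]).astype(int)
n,l,st,ce=cv2.connectedComponentsWithStats(m)
for i in range(1,n):
    if st[i,4]>80 and abs(ce[i][0]-u)<90 and abs(ce[i][1]-v)<90: print(ce[i].round(1),st[i])
for w in np.argwhere(P[v-60:v+60,u-60:u+60].min(2)>200)[::15]: print(w+[v-60,u-60],end=' ')
img=c['pixels'][:,:,::-1]; crop=cv2.resize(img[max(v-130,0):v+130,u-160:u+160],(640,520)); 
cv2.imwrite('pics/m2.png',crop); print('off',u-160,max(v-130,0))
# cap seen from scene & side
b=shot('scene','sc6'); s=shot('side','s6')
for k,q in ((b,'scene'),(s,'side')): print(q,proj(k,[.515,-.0756,.125]),proj(k,[.5125,-.1305,.097]))
E
```

```text
pos [0.5226 0.0731 0.2004] yaw 158.98 w 0.0426 t 39.8167 delta [-0.01  0.07  0.04] roll -0.02 q6 -1.06
[314.54617865 205.87359439]
[314.4 197.7] [ 303  164   24   72 1389]
[153 344] [226 316] [230 315] [233 318] [237 317] [241 261] [243 261] [246 255] [248 259] [252 277] [263 278] off 154 75
scene [309.77819803 204.28887234] [319.63208857 222.35552362]
side [337.1787202  197.84718934] [343.26495629 196.47511808]
```

```bash
python3 - <<'E'
from h import *
a=cv2.imread('pics/w20.png')[110:310,200:440]; b=cv2.imread('pics/sc6.png')[170:270,250:370]; s=cv2.imread('pics/s6.png')[160:260,280:400]
r=lambda i:cv2.resize(i,(360,300),interpolation=cv2.INTER_CUBIC)
cv2.imwrite('pics/m3.png',np.hstack([cv2.resize(a,(432,600))[:, :], np.vstack([r(b),r(s)])]))
E
```

```text
(no output)
```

View pics/m3.png

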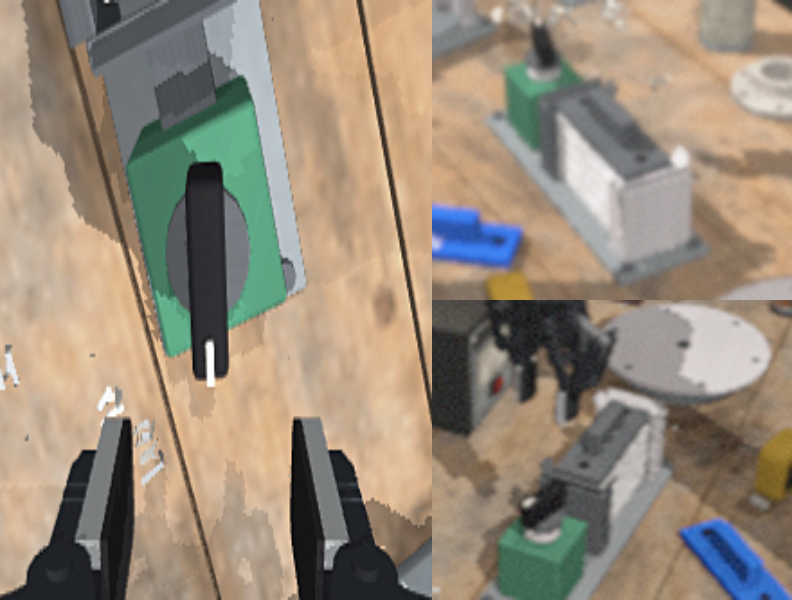

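Cap is on the pile rib up (right-hand crops). The thumb bar runs from (314,164) to (317,237) in the wrist frame, mark at the lower end.

```bash
python3 - <<'E'
from h import *
c=load('w20')
p,q=pt(c,314,164.5,.128),pt(c,316.7,236.5,.128); print(p,q,(p+q)/2,np.linalg.norm(p-q),np.degrees(np.arctan2(*(q-p)[::-1])))
go(*((p+q)/2),.088,159); print(bot.get_obs()['ft_torque'])
E
```

```text
[0.51195829 0.04387262] [0.53049296 0.09788639] [0.52122562 0.0708795 ] 0.05710535405789835 71.06048794198796
pos [0.523  0.0726 0.201 ] yaw 158.9 w 0.0425 t 39.9167 delta [ 0.09 -0.22 11.3 ] roll -0.1 q6 -1.06
[0.01993778 0.00579264 0.02927069]
```

Request:
play_rows:
  motion:
    - {"translation": [0, -0.05, 3], "fingers": 0, "roll": -2}
    - {"translation": [0, -0.05, 6], "fingers": 0, "roll": -2}
    - {"translation": [0, -0.05, 9], "fingers": 0, "roll": -2}
    - {"translation": [0, -0.05, 10.5], "fingers": 0, "roll": -2}
    - {"translation": [0, -0.05, 11.2], "fingers": 0, "roll": -2}
    - {"translation": [0, -0.05, 11.2], "fingers": 0, "roll": -2}
    - {"translation": [0, -0.05, 11.2], "fingers": 0, "roll": -2}

```text
clock: 40.5
eef_pos: [0.5237, 0.0729, 0.0901]
tool_rot: [0.166, 0.986, 0.0, 0.0]
ft_force: [-0.1, 0.6, 0.4]
grip_width: 0.0426
```

Request:
play_rows:
  motion:
    - {"translation": [0, 0, 0], "fingers": 0.9, "roll": 0}
    - {"translation": [0, 0, 0], "fingers": 0.9, "roll": 0}
    - {"translation": [0, 0, 0], "fingers": 0.9, "roll": 0}
    - {"translation": [0, 0, 0], "fingers": 0.9, "roll": 0}
    - {"translation": [0, 0, 0], "fingers": 0.9, "roll": 0}
    - {"translation": [0, 0, 0], "fingers": 0.9, "roll": 0}

```text
clock: 41.0
eef_pos: [0.5243, 0.0737, 0.0914]
tool_rot: [0.165, 0.986, 0.0, 0.002]
ft_force: [-0.8, -0.2, 7.0]
grip_width: 0.0148
```

```bash
python3 - <<'E'
from h import *
go(.5225,.073,.088,161); o=bot.get_obs(); print(o['ft_torque'],o['ft_force'],o['tau'][5])
E
```

```text
pos [0.5243 0.0737 0.0914] yaw 161.01 w 0.0148 t 41.0 delta [ 0.15 -0.13  0.34] roll 0.01 q6 -1.1
[-0.08507315  0.30273671 -0.02093896] [-0.75483189 -0.18271482  7.00761431] -0.031353734666481614
```

Request:
play_rows:
  motion:
    - {"translation": [0, 0, 0], "fingers": 0.4, "roll": 0}
    - {"translation": [0, 0, -0.3], "fingers": 0.4, "roll": 0}
    - {"translation": [0, 0, -0.6], "fingers": 0.4, "roll": 0}
    - {"translation": [0, 0, -0.6], "fingers": 0.4, "roll": 0}
    - {"translation": [0, 0, -0.6], "fingers": 0.9, "roll": 0}
    - {"translation": [0, 0, -0.6], "fingers": 0.9, "roll": 0}
    - {"translation": [0, 0, -0.6], "fingers": 0.9, "roll": 0}
    - {"translation": [0, 0, -0.6], "fingers": 0.9, "roll": 0}
    - {"translation": [0, 0, -0.6], "fingers": 0.9, "roll": 0}
    - {"translation": [0, 0, -0.6], "fingers": 0.9, "roll": 0}

```text
clock: 41.83
eef_pos: [0.524, 0.0734, 0.0962]
tool_rot: [0.165, 0.986, 0.0, 0.001]
ft_force: [2.1, -1.1, 5.8]
grip_width: 0.0144
```

```bash
python3 - <<'E'
from h import *
go(.5225,.073,.088,161); o=bot.get_obs(); print(o['ft_torque'],o['ft_force'],o['tau'][5])
E
```

```text
pos [0.524  0.0734 0.0962] yaw 160.99 w 0.0144 t 41.8333 delta [ 0.13 -0.09  0.82] roll -0.01 q6 -1.1
[-0.24643257 -0.33380358  0.02390103] [ 2.05859458 -1.08510334  5.78860356] 0.030981393065303564
```

Request:
play_rows:
  motion:
    - {"translation": [0, 0, 0], "fingers": 0.9, "roll": 6}
    - {"translation": [0, 0, 0], "fingers": 0.9, "roll": 12}
    - {"translation": [0, 0, 0], "fingers": 0.9, "roll": 18}
    - {"translation": [0, 0, 0], "fingers": 0.9, "roll": 24}
    - {"translation": [0, 0, 0], "fingers": 0.9, "roll": 30}
    - {"translation": [0, 0, 0], "fingers": 0.9, "roll": 36}
    - {"translation": [0, 0, 0], "fingers": 0.9, "roll": 42}
    - {"translation": [0, 0, 0], "fingers": 0.9, "roll": 48}
    - {"translation": [0, 0, 0], "fingers": 0.9, "roll": 48}
    - {"translation": [0, 0, 0], "fingers": 0.9, "roll": 48}

```text
clock: 42.67
eef_pos: [0.5246, 0.073, 0.0962]
tool_rot: [0.551, 0.834, 0.0, 0.001]
ft_force: [4.3, -2.8, 3.9]
grip_width: 0.0139
```

```bash
python3 - <<'E'
from h import *
go(.5225,.073,.088,161); o=bot.get_obs(); print(o['ft_torque'],o['ft_force'],o['tau'][5])
E
```

```text
pos [0.5246 0.073  0.0962] yaw 113.12 w 0.0139 t 42.6667 delta [ 0.08 -0.19  0.82] roll -47.88 q6 -0.26
[-0.61287973 -0.94610609  0.00617487] [ 4.29121253 -2.79001945  3.91388349] 0.05454010097309947
```

Request:
play_rows:
  motion:
    - {"translation": [0, 0, 0], "fingers": 0.9, "roll": 6}
    - {"translation": [0, 0, 0], "fingers": 0.9, "roll": 12}
    - {"translation": [0, 0, 0], "fingers": 0.9, "roll": 18}
    - {"translation": [0, 0, 0], "fingers": 0.9, "roll": 24}
    - {"translation": [0, 0, 0], "fingers": 0.9, "roll": 30}
    - {"translation": [0, 0, 0], "fingers": 0.9, "roll": 36}
    - {"translation": [0, 0, 0], "fingers": 0.9, "roll": 42}
    - {"translation": [0, 0, 0], "fingers": 0.9, "roll": 48}
    - {"translation": [0, 0, 0], "fingers": 0.9, "roll": 54}

```text
clock: 43.42
eef_pos: [0.5246, 0.0722, 0.0962]
tool_rot: [0.871, 0.491, 0.001, 0.002]
ft_force: [3.4, -6.1, 4.4]
grip_width: 0.0144
```

```bash
cat > t.py <<'E'
from h import *
go(.5225,.073,.088,161); o=bot.get_obs(); print('T',o['ft_torque'].round(3),'F',o['ft_force'].round(1),'tau6',o['tau'][5].round(3))
E
python3 t.py
```

```text
pos [0.5246 0.0722 0.0962] yaw 58.81 w 0.0144 t 43.4167 delta [-0.04 -0.22  0.82] roll -102.19 q6 0.68
T [-1.115 -0.929  0.056] F [ 3.4 -6.1  4.4] tau6 -0.996
```

Request:
play_rows:
  motion:
    - {"translation": [0, 0, 0], "fingers": 0.9, "roll": 6}
    - {"translation": [0, 0, 0], "fingers": 0.9, "roll": 12}
    - {"translation": [0, 0, 0], "fingers": 0.9, "roll": 12}
    - {"translation": [0, 0, 0], "fingers": 0.9, "roll": 12}

```text
clock: 43.75
eef_pos: [0.5245, 0.072, 0.0962]
tool_rot: [0.917, 0.399, 0.001, 0.002]
ft_force: [2.8, -5.6, 5.3]
grip_width: 0.0143
```

```bash
python3 t.py
```

```text
pos [0.5245 0.072  0.0962] yaw 47.07 w 0.0143 t 43.75 delta [-0.06 -0.22  0.81] roll -113.93 q6 0.89
T [-1.129 -0.885 -0.076] F [ 2.8 -5.6  5.3] tau6 0.033
```

Request:
play_rows:
  motion:
    - {"translation": [0, 0, 0], "fingers": 0.9, "roll": 6}
    - {"translation": [0, 0, 0], "fingers": 0.9, "roll": 12}
    - {"translation": [0, 0, 0], "fingers": 0.9, "roll": 12}
    - {"translation": [0, 0, 0], "fingers": 0.9, "roll": 12}

```text
clock: 44.08
eef_pos: [0.5244, 0.0719, 0.0962]
tool_rot: [0.954, 0.301, 0.001, 0.002]
ft_force: [3.3, -6.2, 4.5]
grip_width: 0.0144
```

```bash
python3 t.py
```

```text
pos [0.5244 0.0719 0.0962] yaw 35.07 w 0.0144 t 44.0833 delta [-0.09 -0.2   0.82] roll -125.93 q6 1.1
T [-1.297 -0.837 -0.033] F [ 3.3 -6.2  4.5] tau6 0.03
```

Request:
play_rows:
  motion:
    - {"translation": [0, 0, 0], "fingers": 0.9, "roll": 6}
    - {"translation": [0, 0, 0], "fingers": 0.9, "roll": 12}
    - {"translation": [0, 0, 0], "fingers": 0.9, "roll": 12}
    - {"translation": [0, 0, 0], "fingers": 0.9, "roll": 12}

```text
clock: 44.42
eef_pos: [0.5242, 0.0718, 0.0962]
tool_rot: [0.98, 0.2, 0.001, 0.002]
ft_force: [4.5, -5.9, 5.0]
grip_width: 0.0143
```

```bash
python3 t.py
```

```text
pos [0.5242 0.0718 0.0962] yaw 23.06 w 0.0143 t 44.4167 delta [-0.11 -0.18  0.82] roll -137.94 q6 1.31
T [-1.302 -0.787 -0.049] F [ 4.5 -5.9  5. ] tau6 0.027
```

Request:
play_rows:
  motion:
    - {"translation": [0, 0, 0], "fingers": 0.9, "roll": 6}
    - {"translation": [0, 0, 0], "fingers": 0.9, "roll": 12}
    - {"translation": [0, 0, 0], "fingers": 0.9, "roll": 12}
    - {"translation": [0, 0, 0], "fingers": 0.9, "roll": 12}

```text
clock: 44.75
eef_pos: [0.5241, 0.0717, 0.0962]
tool_rot: [0.995, 0.096, 0.001, 0.002]
ft_force: [3.2, -6.7, 5.7]
grip_width: 0.0142
```

```bash
python3 t.py
```

```text
pos [0.5241 0.0717 0.0962] yaw 11.06 w 0.0142 t 44.75 delta [-0.13 -0.16  0.82] roll -149.94 q6 1.52
T [-1.404 -0.744 -0.075] F [ 3.2 -6.7  5.7] tau6 0.026
```

```bash
python3 - <<'E'
from h import *
c=load('w15')
P=c['pixels'].astype(int)
print([tuple(P[r,320]) for r in range(262,302,2)])
for z in (.1,.11): print(z,[(r,pt(c,320,r,z)[1].round(4)) for r in (272,275,278,281,284,287,290,293)])
print(pt(c,320,134,.085),pt(c,319.2,246.7,.085))
c=load('w20')
a=c['pixels']
print([(r,tuple(a[r,290])) for r in range(110,160,2)])
print(proj(c,[.519,.003,.1]),proj(c,[.519,.003,.11]),proj(c,[.5195,.011,.11]))
E
```

```text
[(np.int64(253), np.int64(253), np.int64(253)), (np.int64(255), np.int64(255), np.int64(255)), (np.int64(247), np.int64(247), np.int64(247)), (np.int64(39), np.int64(41), np.int64(43)), (np.int64(46), np.int64(48), np.int64(51)), (np.int64(46), np.int64(49), np.int64(51)), (np.int64(43), np.int64(45), np.int64(49)), (np.int64(65), np.int64(68), np.int64(72)), (np.int64(60), np.int64(63), np.int64(66)), (np.int64(59), np.int64(61), np.int64(64)), (np.int64(61), np.int64(64), np.int64(67)), (np.int64(59), np.int64(61), np.int64(63)), (np.int64(60), np.int64(63), np.int64(66)), (np.int64(58), np.int64(60), np.int64(64)), (np.int64(67), np.int64(68), np.int64(71)), (np.int64(55), np.int64(75), np.int64(67)), (np.int64(34), np.int64(64), np.int64(50)), (np.int64(35), np.int64(62), np.int64(50)), (np.int64(34), np.int64(63), np.int64(50)), (np.int64(35), np.int64(63), np.int64(50))]
0.1 [(272, np.float64(-0.0087)), (275, np.float64(-0.0057)), (278, np.float64(-0.0028)), (281, np.float64(0.0002)), (284, np.float64(0.0032)), (287, np.float64(0.0062)), (290, np.float64(0.0093)), (293, np.floa
[... 982 characters left out ...]
 (136, (np.uint8(113), np.uint8(117), np.uint8(121))), (138, (np.uint8(72), np.uint8(76), np.uint8(78))), (140, (np.uint8(75), np.uint8(79), np.uint8(81))), (142, (np.uint8(74), np.uint8(77), np.uint8(80))), (144, (np.uint8(75), np.uint8(77), np.uint8(81))), (146, (np.uint8(73), np.uint8(76), np.uint8(80))), (148, (np.uint8(74), np.uint8(77), np.uint8(80))), (150, (np.uint8(91), np.uint8(92), np.uint8(97))), (152, (np.uint8(90), np.uint8(90), np.uint8(96))), (154, (np.uint8(44), np.uint8(81), np.uint8(64))), (156, (np.uint8(47), np.uint8(80), np.uint8(64))), (158, (np.uint8(61), np.uint8(108), np.uint8(86)))]
[286.91795342 112.15596322] [285.75551663 112.70492333] [289.21795773 123.21542584]
```

Request:
play_rows:
  motion:
    - {"translation": [0, 0, 0], "fingers": 0.9, "roll": 2.5}
    - {"translation": [0, 0, 0], "fingers": 0.9, "roll": 5}

```text
clock: 44.92
eef_pos: [0.524, 0.0717, 0.0961]
tool_rot: [0.999, 0.052, 0.001, 0.002]
ft_force: [2.3, -6.5, 7.1]
grip_width: 0.0144
```

```bash
python3 t.py
```

```text
pos [0.524  0.0717 0.0961] yaw 5.97 w 0.0144 t 44.9167 delta [-0.13 -0.15  0.81] roll -155.03 q6 1.6
T [-1.38  -0.661  0.015] F [ 2.3 -6.5  7.1] tau6 -0.394
```

Request:
play_rows:
  motion:
    - {"translation": [0, 0, 0], "fingers": 0.9, "roll": 2.5}
    - {"translation": [0, 0, 0], "fingers": 0.9, "roll": 5}

```text
clock: 45.08
eef_pos: [0.5239, 0.0717, 0.0962]
tool_rot: [1.0, 0.009, 0.001, 0.002]
ft_force: [2.1, -7.7, 6.1]
grip_width: 0.014
```

```bash
python3 t.py
```

```text
pos [0.5239 0.0717 0.0962] yaw 0.98 w 0.014 t 45.0833 delta [-0.14 -0.14  0.81] roll -160.02 q6 1.69
T [-1.398 -0.621  0.144] F [ 2.1 -7.7  6.1] tau6 -0.248
```

Request:
play_rows:
  motion:
    - {"translation": [0, 0, 0], "fingers": 0.9, "roll": 2.5}
    - {"translation": [0, 0, 0], "fingers": 0.9, "roll": 5}

```text
clock: 45.25
eef_pos: [0.5238, 0.0716, 0.0962]
tool_rot: [0.999, -0.035, 0.001, 0.002]
ft_force: [2.3, -6.8, 6.6]
grip_width: 0.0139
```

```bash
python3 t.py
```

```text
pos [0.5238 0.0716 0.0962] yaw -4.01 w 0.0139 t 45.25 delta [-0.14 -0.13  0.82] roll -165.01 q6 1.78
T [-1.405 -0.594  0.168] F [ 2.3 -6.8  6.6] tau6 -0.251
```

Request:
play_rows:
  motion:
    - {"translation": [0, 0, 0], "fingers": 0.9, "roll": 2.5}
    - {"translation": [0, 0, 0], "fingers": 0.9, "roll": 5}

```text
clock: 45.42
eef_pos: [0.5237, 0.0716, 0.0962]
tool_rot: [0.997, -0.079, 0.001, 0.002]
ft_force: [1.9, -6.3, 6.6]
grip_width: 0.0142
```

```bash
python3 t.py
```

```text
pos [0.5237 0.0716 0.0962] yaw -9.01 w 0.0142 t 45.4167 delta [-0.14 -0.12  0.82] roll -170.01 q6 1.87
T [-1.444 -0.551  0.17 ] F [ 1.9 -6.3  6.6] tau6 -0.252
```

Request:
play_rows:
  motion:
    - {"translation": [0, 0, 0], "fingers": 0.9, "roll": 2.5}
    - {"translation": [0, 0, 0], "fingers": 0.9, "roll": 5}

```text
clock: 45.58
eef_pos: [0.5236, 0.0717, 0.0961]
tool_rot: [0.993, -0.122, 0.001, 0.002]
ft_force: [2.1, -6.1, 6.3]
grip_width: 0.0144
```

```bash
python3 t.py
```

```text
pos [0.5236 0.0717 0.0961] yaw -14.01 w 0.0144 t 45.5833 delta [-0.14 -0.1   0.81] roll -175.01 q6 1.95
T [-1.412 -0.484  0.167] F [ 2.1 -6.1  6.3] tau6 -0.252
```

Request:
play_rows:
  motion:
    - {"translation": [0, 0, 0], "fingers": 0.9, "roll": 4}
    - {"translation": [0, 0, 0], "fingers": 0.9, "roll": 4}
    - {"translation": [0, 0, 0], "fingers": 0.3, "roll": 4}
    - {"translation": [0, 0, 0], "fingers": 0, "roll": 4}
    - {"translation": [0, 0, 0], "fingers": 0, "roll": 4}
    - {"translation": [0, 0, 0], "fingers": 0, "roll": 4}
    - {"translation": [0, 0, 0], "fingers": 0, "roll": 4}
    - {"translation": [0, 0, -3], "fingers": 0, "roll": 4}
    - {"translation": [0, 0, -6], "fingers": 0, "roll": 4}
    - {"translation": [0, 0, -10], "fingers": 0, "roll": 4}
    - {"translation": [0, 0, -13], "fingers": 0, "roll": 4}
    - {"translation": [0, 0, -13], "fingers": 0, "roll": 4}
    - {"translation": [0, 0, -13], "fingers": 0, "roll": 4}

```text
clock: 46.67
eef_pos: [0.5245, 0.074, 0.2278]
tool_rot: [0.988, -0.156, 0.002, -0.001]
ft_force: [0.4, 0.5, -1.5]
grip_width: 0.0425
```

```bash
python3 - <<'E'
from h import *
c=shot('wrist','w30'); go(.5,-.08,.22,-3)
P=c['pixels'].astype(int); u,v=proj(c,[.523,.0737,.128]).astype(int)
m=(P.max(2)<60).astype(np.uint8); n,l,st,ce=cv2.connectedComponentsWithStats(m)
for i in range(1,n):
    if st[i,4]>300 and abs(ce[i][0]-u)<80 and abs(ce[i][1]-v)<80:
        k,_=cv2.findContours((l==i).astype(np.uint8),0,cv2.CHAIN_APPROX_NONE); w=np.array([pt(c,*p,.128) for p in k[0][:,0]])*1000
        print(st[i],cv2.minAreaRect(w.astype(np.float32)))
E
```

```text
pos [0.5233 0.0737 0.2258] yaw -17.97 w 0.0426 t 46.7167 delta [ 2.53 15.34  0.58] roll -14.97 q6 2.02
[ 307  161   21   66 1112] ((523.5809936523438, 75.56565856933594), (56.80097961425781, 16.3952693939209), 71.54749298095703)
```

Request:
play_rows:
  motion:
    - {"translation": [1, 4, 0], "fingers": 0, "roll": -5}
    - {"translation": [1.5, 8, 0], "fingers": 0, "roll": -10}
    - {"translation": [2, 12, 0], "fingers": 0, "roll": -15}
    - {"translation": [2.5, 15.3, 0], "fingers": 0, "roll": -15}
    - {"translation": [2.5, 15.3, 0], "fingers": 0, "roll": -15}
    - {"translation": [2.5, 15.3, 0], "fingers": 0, "roll": -15}
    - {"translation": [2.5, 15.3, 0], "fingers": 0, "roll": -15}

```text
clock: 47.3
eef_pos: [0.4989, -0.0794, 0.2241]
tool_rot: [1.0, -0.026, -0.001, -0.001]
ft_force: [-1.0, 0.6, -0.5]
grip_width: 0.0426
```

```bash
python3 - <<'E'
from h import *
c=shot('wrist','w31'); go(.5,-.08,.22,-3)
for y in (-.1305,-.0206): print('expect',proj(c,[.515+(y+.0755)*.052,y,.097]))
print('jaw',proj(c,[.519,-.006,.1]),proj(c,[.519,.003,.1]))
dark(c,.097,(250,60,420,330),vmax=60,lo=40,hi=3000)
P=c['pixels'].astype(int); print([(r,P[r,int(proj(c,[.519,0,.1])[0])-12].sum()//3) for r in range(70,140,2)])
for z in (.1,): print([(r,pt(c,320,r,z)[1].round(4)) for r in range(80,130,4)])
o=bot.get_obs(); print(o['ft_force'],o['clock'])
E
```

```text
pos [ 0.4992 -0.0789  0.2244] yaw -2.96 w 0.0426 t 47.35 delta [0.09 0.1  0.44] roll 0.04 q6 1.47
expect [335.42729036 237.79392984]
expect [337.60797924 120.8304424 ]
jaw [338.60576548 103.1564537 ] [338.26538402  91.86284261]
dark [303.9 111.9] [303 104   3  18  50] [ 0.4893 -0.0117]
dark [367.5 112.9] [363 104   8  20  85] [ 0.5437 -0.0153]
dark [336.2 123.7] [330 118  13  13 127] [ 0.5166 -0.0229]
dark [333.8 239.8] [329 235  11  10  90] [ 0.5105 -0.1325]
[(70, np.int64(126)), (72, np.int64(126)), (74, np.int64(125)), (76, np.int64(123)), (78, np.int64(118)), (80, np.int64(117)), (82, np.int64(117)), (84, np.int64(117)), (86, np.int64(116)), (88, np.int64(116)), (90, np.int64(116)), (92, np.int64(127)), (94, np.int64(103)), (96, np.int64(58)), (98, np.int64(58)), (100, np.int64(55)), (102, np.int64(71)), (104, np.int64(158)), (106, np.int64(125)), (108, np.int64(129)), (110, np.int64(144)), (112, np.int64(142)), (114, np.int64(142)), (116, np.int64(143)), (118, np.int64(143)), (120, np.int64(143)), (122, np.int64(143)), (124, np.int64(143)), (126, np.int64(143)), (128, np.int64(143)), (130, np.int64(143)), (132, np.int64(142)), (134, np.int64(143)), (136, np.int64(142)), (138, np.int64(142))]
[(80, np.float64(0.013)), (84, np.float64(0.0099)), (88, np.float64(0.0068)), (92, np.float64(0.0037)), (96, np.float64(0.0005)), (100, np.float64(-0.0027)), (104, np.float64(-0.0059)), (108, np.float64(-0.0091)), (112, np.float64(-0.0123)), (116, np.float64(-0.0156)), (120, np.float64(-0.0189)), (124, np.float64(-0.0223)), (128, np.float64(-0.0256))]
[ 0.07381814 -0.48294682 -0.57172162] 47.35
```

```bash
python3 -c "
from workcell import bot
print(bot.job_done())"
```

```text
the job is handed in; nothing more can be done
None
```

The job is handed in at about 47 s of the 210 s allowed. All five plates (two loose, three from the magazine) are piled flat in the nest, and the steel cap lies rib up on top. The thumbscrew is home with its clutch slipped; no verdict was reported.

**Pile and cap:** The last view of the open pile showed all five plates aligned. The cap's holes put its centre about 2 mm from the nest centre, with its axis at 86.8° against about 87° for the clamp.

**Screw:** The torque rose from 0.02 to a steady 0.17 N m between 155° and 160° of turn, which is the clutch slipping. I stopped at 179°, so the slip is about 0.33 to 0.42 rad, under the 0.8 limit. The jaw moved about 8 mm, to its home position within camera accuracy.

**Bystanders:** I did not touch the flange, tape measure, torch or blue look-alike. I did not measure their positions again at the end.

**What failed or disagreed:**
- **Plate grasps:** The first two tries on the first plate closed above it. The fingertips sat about 20 mm behind the reported TCP, where the description puts them 14 mm ahead of it, so I worked out the grasp height by careful descent.
- **Thumb bar:** The first grip on the bar gave a 7 N upward push, so I regripped 5 mm higher. About 6 N remained during turning.

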